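# Close the telescoping work lamps and put them on charge

### The arm

A 6-joint arm with a two-finger parallel gripper is mounted at the origin on a cart in front of the work surface, level with it; the furniture and walls round the work are solid. World frame = base frame: x ahead of the robot, y to its left, z up, the work surface at z = 0. Lengths are in m, angles in rad, forces in N, time in s.
With the tool pointing down it reaches from about 0.25 to 0.775 m from the base axis. Payload 4 kg.
Tool frame: the origin (TCP) lies on the centre line of the jaws, within the pads' length; the fingertips stand 25 mm ahead of it and the grasp point (between the pads) lies 6 mm ahead of it; z points along the fingers, y is the line along which they close (so a half turn about z gives the same grasp; the last joint's range is limited). The gripper opens to 94 mm and grips with 3 to 60 N. Pads are 16 mm wide; open, the fingers measure 119 mm over their backs; the gripper's body (75 mm by 177 mm) begins 78 mm behind the grasp point.
Start: joints at [-1.311, 0.087, 1.371, -0, 1.684, -0.103], TCP at [0.195, -0.514, 0.231] pointing down, gripper open.
Joint ranges: [-3.1, 3.1], [-0.76, 2.03], [0.27, 2.55], [-1.08, 4.22], [0.17, 2.65], [-2.57, 2.57]. Speed limits (rad/s): [2.79, 2.79, 3.14, 3.14, 3.14, 3.14].

### API

Orientations are given as [roll, pitch, yaw] about the fixed x, y, z axes, in that order (R = Rz(yaw) Ry(pitch) Rx(roll)).
In Python, from bench import robot, imaging gives the robot as it stands. The module is installed in compiled form; this text tells all that it offers.
- The arm moves only by the tool drive_tool, never from a script. Its argument "series" is a list of rows, each a list of 3 entries, a list of its own where there are three numbers: the finger opening in m, from 0 to 0.094, then the shift along the tool's x, y, z in m, then the turn, a rotation vector about the tool's x, y, z in rad. A call has 1 to 5 rows; each row is the pose to reach, as a shift and turn from the pose commanded when the call began, along the tool's axes at that moment; what a row does not reach only later rows make up. A row lasts 1/8 s, in which the tool goes at most 62.5 mm and 10.7 degrees, less where a joint would pass 70% of its speed; a pose out of reach is approached as far as the arm can. A call with a gripper value outside its range is refused whole. The fingers move at their own pace and stop on an object; the grip force is fixed at half the most. Time passes only in rows, so rows that repeat a pose let the fingers close. It gives the time, the measured TCP pose, the force, the opening and the grip force at its end, in the units of the state.
- robot.get_obs(): the state, without advancing time (a new reading comes with each control period).
- imaging.snapshot(name): name is "side" or "top"; returns the picture (400x640x3 uint8, red, green, blue); there is no depth.
- imaging.get_calibration(name): a dict with "intrinsics" (3x3 intrinsics, pixels), "k1" (the pictures are not rectified: a ray, as slopes to the right and down, at radius r is drawn at 1 + k1 r^2 times it, then the intrinsics apply), "position" and "rotation" of the camera in the world. Camera axes: x right, y up, looking along -z (the intrinsics and any distortion apply to the point x, -y, -z); pixel columns grow to the right and rows downward; lengths in m; the calibration is good to about 2 mm. A picture is of the moment at which its call begins. get_calibration takes no time and is no camera call.
- robot.close_job(): hands the job in; it is judged then, once.
The state is a dict: "time": time; "joint_positions": joint angles; "qvel": joint speeds; "joint_torque": joint torques, N m; "tool_pos": TCP position; "ee_rot": TCP orientation; "wrist_force": force on the tool from outside, world axes, zero at the start; "wrist_torque": the same for the moment, N m; "width": finger opening in m; "finger_force": force on a finger pad.
Only numpy, scipy, OpenCV 4.12 (cv2) and the standard library are available. Lean on these libraries where they do the work, as an engineer would, in place of code of your own. Each camera call takes 0.05 s, during which the arm holds its last target. There are 200 camera calls.

### The job

Put the telescoping work lamps on the bench (two or three) on charge: turn each lamp's head until its lens faces the same side as the thumb switch on its base, so that the key under the head drops into the slot of the collar, push its tubes fully home, always the thin inner tube before the middle one, and stand the closed lamp upright in the middle of a bay of its own in the charging dock. When all the lamps are docked, throw the dock's toggle switch fully to the back to start the charge, and leave the other tools on the bench where they lie.

Things in the scene. Friction and masses are not known exactly. Their poses are not given: they have to be found in the camera images.
- dock: Black charging dock, 90 x 372 mm, fixed. Origin on the bench, on the centre line of its bays; x to its back, y along the row. Three bays, centres at x = 0, y = +105, +23, -59 mm, 75 mm wide (y), floor 4 mm above the bench, open to the front; between and beside them walls 7 mm thick, 10 mm high, behind them one 12 mm high at x = 37 mm. A housing 18 mm high at y = -99 to -211 mm carries the toggle.
- toggle (a joint): The dock's toggle switch, a steel bat hinged about the dock's y axis: 0 = off (leaning 0.5 rad to the front, -x), 1.0 = on (leaning 0.5 rad to the back, +x). It stays where it is left; about 1.5 N at the tip moves it.
- toggle_tip (a point): Tip of the toggle bat, 44 mm from its hinge, which lies 20 mm above the bench at y = -160 mm of the dock (x = 0). The bat is 12 mm thick near its end and moves in the dock's x-z plane.
- lamp1: Telescoping work lamp, loose, 0.33 to 0.44 kg, low centre of mass. Round black base 64 mm across, 40 mm high; origin: centre of its underside; z up the mast; -x is its front: thumb switch on the base, slot in the collar. A fixed sleeve (39 mm) ends 100 mm up; out of it comes the middle tube (27 mm; 37 mm collar, 14 mm high), out of that the inner tube (18 mm) with the head. Closed: 160 mm tall. May be absent.
- lamp1_mid (a joint): Middle tube: how far (m) its collar stands above the sleeve: 0 = fully home, 0.058 = fully out. Stays where it is left; friction about 12 N.
- lamp1_inner (a joint): Inner tube: how far (m) the head stands above the collar: 0 = fully home, 0.058 = fully out. Friction about 6 N, more than the lamp's weight: it can be lifted by its head. If the key is not over the slot it lands on the collar at about 0.0085 and pushing on drives the middle tube down instead.
- lamp1_head (a joint): Turn of the head about the mast (rad, counter-clockwise from above): 0 = lens and key face the lamp's front, over the slot; range -1.4 to 1.4. The key enters the slot within about 0.2 rad of 0. Turns with light friction (0.012 Nm) and stays.
- lamp1_lamp (a point): Centre of the head, a rounded black block 30 (x) x 38 (y) x 46 mm high, this point 23 mm below its top, 137 mm + middle + inner above the lamp's origin. Axes turn with the head: -x is the lens side (white, with LEDs), +x has cooling fins. A key 5 mm wide hangs 8.5 mm below the head under the lens. Grasp across x or across y.
- lamp2: As for lamp1 (telescoping work lamp), of lamp2. May be absent.
- lamp2_mid (a joint): As for lamp1 (middle tube), of lamp2.
- lamp2_inner (a joint): As for lamp1 (inner tube), of lamp2.
- lamp2_head (a joint): As for lamp1 (turn of the head about the mast (rad), of lamp2.
- lamp2_lamp (a point): As for lamp1 (centre of the head), of lamp2.
- lamp3: As for lamp1 (telescoping work lamp), of lamp3. May be absent.
- lamp3_mid (a joint): As for lamp1 (middle tube), of lamp3.
- lamp3_inner (a joint): As for lamp1 (inner tube), of lamp3.
- lamp3_head (a joint): As for lamp1 (turn of the head about the mast (rad), of lamp3.
- lamp3_lamp (a point): As for lamp1 (centre of the head), of lamp3.
- pencil: flat-sided red pencil, 174 mm, lying on the bench; origin under its centre. A bystander.
- wrench: combination wrench, 152 mm long, 6 mm thick, lying flat; origin under its centre. A bystander.
- offcut: flat timber offcut 144 x 59 x 19 mm; origin under its centre. A bystander.
- insul_roll: small roll of black insulating tape, 62 mm across, 19 mm high; origin under its centre. A bystander.
Things that resemble listed ones, but are neither listed nor needed, are in the scene too. What is shaped like the lamp3 but yellow is not meant.

How it is judged:
By the outcome, as a careful person would: the job done as asked, in the order asked, and still so for the second after the job is handed in, with the robot touching nothing.
Of lamp1, lamp2, lamp3 only 2 to 3 are there at a start; the rules pass over those that are not, and their reading is None.
At some moment in a run one of lamp1, lamp2, lamp3 may be knocked a few centimetres aside while the robot is not near it.
Once in a run the grip may slacken for a moment while it holds something.
It also fails if it takes over 210 s, if anything falls off the work surface, if the arm or the gripper's body presses on something with over 40 N, if the wrist force passes 120 N, or if a joint passes its speed limit or range.

## Working session

There is one attempt and no reset: what is moved stays moved. The work goes in short steps, Python scripts to look and compute and a tool call to move; the robot and the scene stay as the last step left them, time stands still between calls to the robot, and variables do not carry over. Pictures are saved under pics/ and viewed, at most 14 in all, crops included, and the job is handed in when it is done.

Besides the shell and the picture viewer there is one more tool, called after ">>>" in YAML: its name, and indented under it one key for each argument. drive_tool: Moves the arm, as the interface text tells. Its arguments: {"type":"object","properties":{"series":{"type":"array"}},"required":["series"]}

```bash
mkdir -p pics; cat > h.py <<'E'
import numpy as np, cv2
from bench import robot, imaging
from scipy.spatial.transform import Rotation as R
def snap(n,f):
    im=imaging.snapshot(n); cv2.imwrite('pics/'+f,im[:,:,::-1]); return im
def ray(n,u,v):
    c=imaging.get_calibration(n); K=np.array(c['intrinsics'],float); k=c['k1']
    d=np.array([(u-K[0,2])/K[0,0],(v-K[1,2])/K[1,1]]); p=d.copy()
    for _ in range(30): p=d/(1+k*(p@p))
    w=np.array(c['rotation'])@np.array([p[0],-p[1],-1.]); return np.array(c['position']),w
def onz(n,u,v,z):
    o,w=ray(n,u,v); return o+w*(z-o[2])/w[2]
def proj(n,P):
    c=imaging.get_calibration(n); K=np.array(c['intrinsics'],float)
    q=np.array(c['rotation']).T@(np.array(P)-np.array(c['position'])); s=np.array([q[0],-q[1]])/-q[2]
    s=s*(1+c['k1']*(s@s)); return np.array([K[0,0]*s[0]+K[0,2],K[1,1]*s[1]+K[1,2]])
def tri(u1,v1,u2,v2):
    a,p=ray('side',u1,v1); b,q=ray('top',u2,v2); A=np.stack([p,-q],1)
    t=np.linalg.lstsq(A,b-a,rcond=None)[0]; x,y=a+p*t[0],b+q*t[1]; return (x+y)/2,np.linalg.norm(x-y)
E
python3 - <<'E'
from h import *
snap('side','s0.png');snap('top','t0.png')
for n in('side','top'):
    c=imaging.get_calibration(n);print(n,c)
print(robot.get_obs())
E
```

```text
side {'intrinsics': array([[380.05072173,   0.        , 315.32622535],
       [  0.        , 380.05072173, 196.89973372],
       [  0.        ,   0.        ,   1.        ]]), 'k1': 0.028618412108047882, 'position': array([0.21163052, 0.99726564, 0.49588404]), 'rotation': array([ 1.11309361e+00,  7.03464321e-04, -2.80256870e+00])}
top {'intrinsics': array([[365.46870373,   0.        , 316.57800701],
       [  0.        , 365.46870373, 198.55232779],
       [  0.        ,   0.        ,   1.        ]]), 'k1': -0.040595075074084434, 'position': array([0.30652584, 0.28976819, 0.96777508]), 'rotation': array([ 0.16633455, -0.02453466, -1.57155657])}
{'time': 0.1, 'joint_positions': array([-1.31108723e+00,  8.78802135e-02,  1.37206941e+00, -1.35471232e-05,
        1.68361224e+00, -1.03108083e-01]), 'qvel': array([ 1.95568563e-03, -3.50059835e-03, -3.10868523e-03, -1.88037518e-04,
        1.86986102e-05, -1.28096831e-03]), 'joint_torque': array([ 1.42845562e-03, -3.41254234e+01, -3.03302407e+01,  7.19546014e-02,
        3.04715813e-02, -1.01103665e-04]), 'tool_pos': array([ 0.19507405, -0.51377286,  0.22943876]), 'ee_rot': array([-3.13963251e+00, -1.89290001e-04,  3.62815478e-01]), 'wrist_force': array([-0.23775542,  0.49172965,  0.1291781 ]), 'wrist_torque': array([ 0.04072596,  0.00054022, -0.02247901]), 'finger_force': 0.0, 'width': 0.09367797116528269}
```

View pics/s0.png

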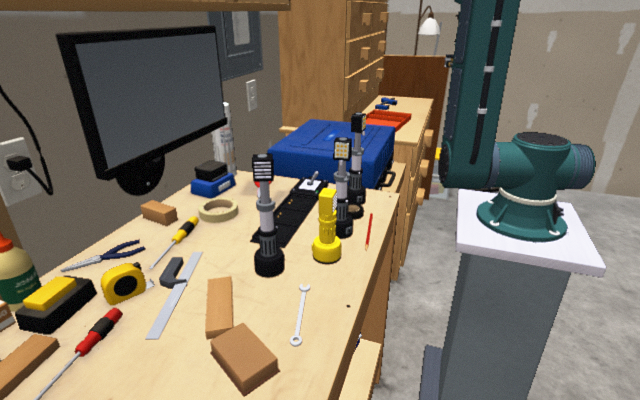

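View pics/t0.png

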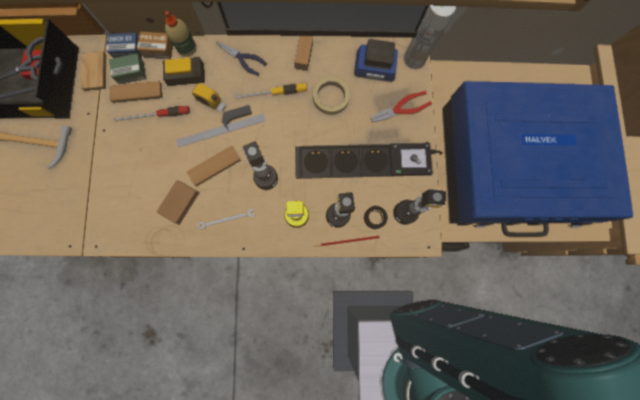

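```bash
sed -i "s/np.array(c\['rotation'\])/R.from_euler('xyz',c['rotation']).as_matrix()/" h.py
python3 - <<'E'
from h import *
s=cv2.imread('pics/s0.png');t=cv2.imread('pics/t0.png')
a=cv2.resize(s[100:290,230:400],None,fx=3.15,fy=3.15,interpolation=cv2.INTER_CUBIC)
cv2.imwrite('pics/c1.png',a)
b=cv2.resize(t[130:255,235:450],None,fx=3.7,fy=3.7,interpolation=cv2.INTER_CUBIC)
cv2.imwrite('pics/c2.png',b)
for u,v in[(303,178),(295,146),(430,145),(442,177),(390,145)]: print(u,v,onz('top',u,v,0.01))
print(proj('top',[0,0,0]),proj('side',[0,0,0]))
E
```

```text
303 178 [0.52311278 0.30252031 0.01      ]
295 146 [0.61223456 0.32479735 0.01      ]
430 145 [ 0.61831671 -0.04719239  0.01      ]
442 177 [ 0.52798364 -0.07538944  0.01      ]
390 145 [0.61716332 0.06432381 0.01      ]
[421.93105549 381.9858245 ] [519.11200881 219.90520159]
```

View pics/c1.png

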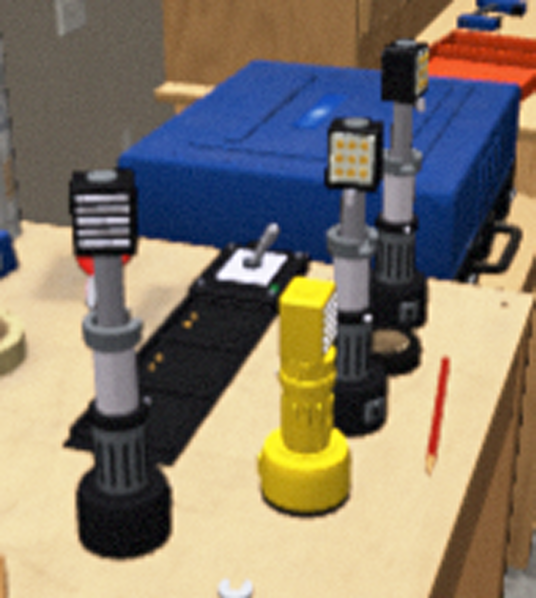

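View pics/c2.png

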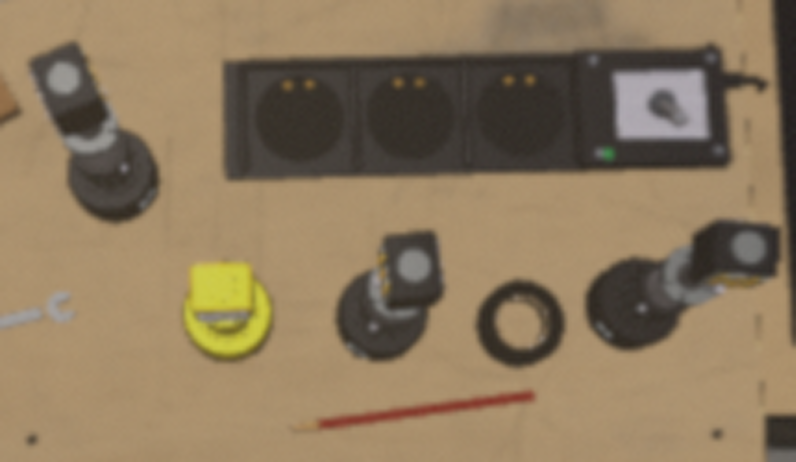

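The three black lamps are A base at top px (266,176), B (338,215) and C (406,212). Look-alikes: the yellow lamp at (297,213), which is excluded, and the tape roll at (375,217). In the side view A shows its fins, B its lens at about (342,150), and C's lens points to the right. Next I measure positions.

```bash
python3 - <<'E'
from h import *
np.set_printoptions(precision=4,suppress=True)
S=lambda x,y:(230+x/3.15,100+y/3.15); T=lambda x,y:(235+x/3.7,130+y/3.7)
def a2(p,q): d=q-p; return np.arctan2(d[1],d[0])
for n,s,t,b,sw,e in [('A',(102,176),(63,78),(115,175),(150,200),[(57,95),(107,128),(33,62),(77,45)]),('B',(355,124),(413,266),(382,315),(357,348),[(386,232),(436,232)]),('C',(406,46),(748,247),(633,302),(604,330),[])]:
    P,err=tri(*S(*s),*T(*t)); print(n,'top',P,err)
    print('  base z40',onz('top',*T(*b),.04),'switchdir',a2(onz('top',*T(*b),.03),onz('top',*T(*sw),.03)))
    c=[proj('side',[P[0],P[1],z]) for z in (0,.04,.1,.114,.158,.172,.16,.276)]
    print('  side rows crop',[ (np.round((q-[230,100])*3.15)) for q in c])
t=cv2.imread('pics/t0.png')
m=(t.max(2)<85).astype(np.uint8); m=cv2.morphologyEx(m,cv2.MORPH_OPEN,np.ones((3,3)))
cs,_=cv2.findContours(m,cv2.RETR_EXTERNAL,cv2.CHAIN_APPROX_SIMPLE)
for c in cs:
    if 100<cv2.contourArea(c) and 200<c[:,0,0].mean()<450 and 100<c[:,0,1].mean()<240: print(cv2.minAreaRect(c),cv2.boundingRect(c))
E
```

```text
A top [0.5243 0.403  0.253 ] 0.0016757837639120793
  base z40 [0.5178 0.3979 0.04  ] switchdir -2.192635089243441
  side rows crop [array([126., 528.]), array([123., 479.]), array([118., 401.]), array([117., 382.]), array([113., 321.]), array([112., 300.]), array([113., 318.]), array([101., 139.])]
B top [0.4236 0.2111 0.2377] 0.002293654204098046
  base z40 [0.4195 0.2114 0.04  ] switchdir 2.4896367318625643
  side rows crop [array([347., 414.]), array([348., 370.]), array([351., 300.]), array([351., 284.]), array([353., 229.]), array([354., 211.]), array([353., 227.]), array([358.,  71.])]
C top [0.4323 0.0283 0.2491] 0.0011144961648541774
  base z40 [0.4289 0.0358 0.04  ] switchdir 2.31890087619095
  side rows crop [array([393., 314.]), array([395., 275.]), array([398., 214.]), array([399., 199.]), array([401., 151.]), array([402., 135.]), array([401., 149.]), array([408.,  13.])]
((375.1000061035156, 217.2000274658203), (21.819713592529297, 21.819713592529297), 18.434947967529297) (364, 206, 23, 23)
((336.17803955078125, 217.3501434326172), (22.443069458007812, 16.668882369995117), 29.357751846313477) (327, 206, 23, 21)
((405.143798828125, 212.11643981933594), (22.841922760009766, 23.50400733947754), 65.55604553222656) (394, 200, 25, 24)
((432.0, 198.5), (17.0, 26.0), 90.0) (419, 190, 27, 18)
((265.94378662109375, 178.56507873535156), (20.53846549987793, 22.076927185058594), 67.38013458251953) (254, 167, 23, 23)
((256.1000061035156, 160.29998779296875), (13.28156566619873, 13.914020538330078), 71.56504821777344) (248, 153, 16, 14)
((365.5906982421875, 160.1719512939453), (31.27522087097168, 139.22796630859375), 88.75463104248047) (296, 144, 140, 34)
((235.39706420898438, 113.77130889892578), (9.93994426727295, 28.543142318725586), 65.77225494384766) (223, 107, 27, 17)
```

```bash
python3 - <<'E'
from h import *
ims=np.mean([imaging.snapshot('top').astype(float) for _ in range(6)],0).astype(np.uint8)[:,:,::-1]
ss=np.mean([imaging.snapshot('side').astype(float) for _ in range(6)],0).astype(np.uint8)[:,:,::-1]
cv2.imwrite('pics/tm.png',ims);cv2.imwrite('pics/sm.png',ss)
Z=lambda im,x,y,w,h,k:cv2.resize(im[y:y+h,x:x+w],None,fx=k,fy=k,interpolation=cv2.INTER_CUBIC)
o=np.zeros((600,800,3),np.uint8)
def put(a,x,y):o[y:y+a.shape[0],x:x+a.shape[1]]=a
put(Z(ims,242,140,36,52,7),0,0);put(Z(ims,391,188,57,38,7),260,0);put(Z(ims,325,190,33,40,7),260,280)
put(Z(ss,250,148,28,38,5),0,380);put(Z(ss,330,130,26,38,5),510,280);put(Z(ss,345,108,28,38,5),650,280)
cv2.imwrite('pics/c3.png',o)
E
```

```text
(no output)
```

View pics/c3.png

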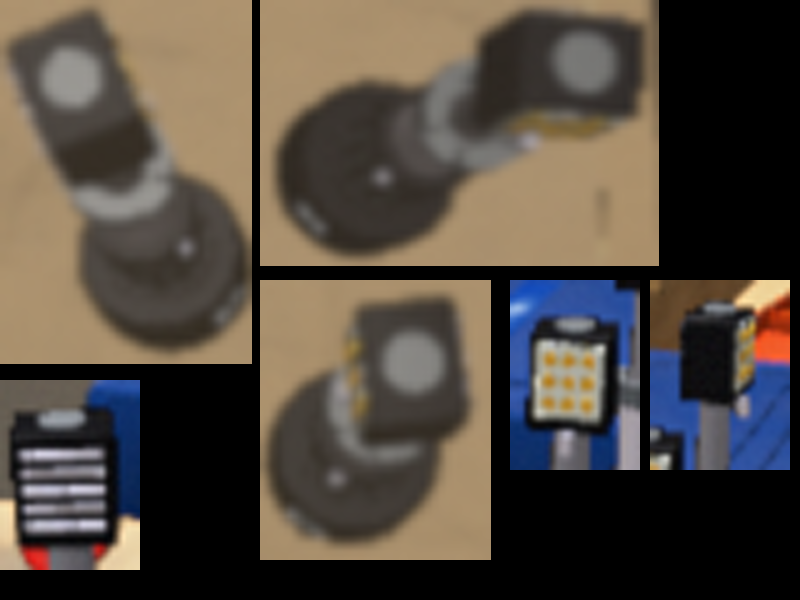

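```bash
python3 - <<'E'
from h import *
np.set_printoptions(precision=4,suppress=True)
f=lambda o,k:(lambda x,y:(o[0]+(x+.5)/k-.5,o[1]+(y+.5)/k-.5))
T=f((235,130),3.7);S=f((230,100),3.15)
Q={'A':f((242,140),7),'C':f((391-260/7,188),7),'B':f((325-260/7,190-280/7),7)}
cap={'A':((70,77),(102,175)),'C':((584,62),(406,45)),'B':((414,362),(355,124))}
base={'A':(166,266),'C':(365,168),'B':(350,455)}
sw={'A':(230,305),'C':(308,217),'B':(305,522)}
cor={'A':[(97,10),(10,48),(50,145),(135,108)],'C':[(532,10),(643,25),(637,112),(513,112)],'B':[(358,303),(452,298),(467,400),(362,432)]}
for n in 'ABC':
    P,e=tri(*S(*cap[n][1]),*Q[n](*cap[n][0]))
    print(n,P,e,'base',onz('top',*Q[n](*base[n]),.03))
    for z in(.02,.03):
        d=onz('top',*Q[n](*sw[n]),z)-P;print('  switch',np.hypot(d[0],d[1]),np.arctan2(d[1],d[0]))
    C=[onz('top',*Q[n](*c),P[2])[:2] for c in cor[n]]
    for i in range(4):
        d=C[(i+1)%4]-C[i];print('  edge',np.linalg.norm(d),np.arctan2(d[1],d[0]))
b=[onz('top',*T(*c),.004) for c in((300,117),(410,115),(520,113))];print(b,[np.linalg.norm(b[i+1]-b[i]) for i in(0,1)])
for c in((594,60),(712,56),(720,150)):print(onz('top',*T(*c),.018))
E
```

```text
A [0.5248 0.4037 0.2545] 0.0013472337623166026 base [0.5193 0.4011 0.03  ]
  switch 0.0316082602729406 -2.1830940305000324
  switch 0.03360282452229586 -2.2186235813603377
  edge 0.027351442722553822 2.0080877268856643
  edge 0.03148175263788983 -2.7345782185274117
  edge 0.026523580504453664 -1.1383735430531818
  edge 0.03164662328622204 0.38097750386773505
B [0.4245 0.2112 0.2385] 0.0019431742018759673 base [0.4221 0.2127 0.03  ]
  switch 0.03168266169684503 2.548966622093147
  switch 0.032844235454311185 2.549202980862932
  edge 0.027458799595048364 -1.5130786592063568
  edge 0.030202176073436962 -3.013951860202335
  edge 0.031919782899251056 1.8693927398965835
  edge 0.03777008583373392 0.01986629577408825
C [0.4328 0.0296 0.2511] 0.0014781468765204867 base [0.4303 0.0344 0.03  ]
  switch 0.03138352939936347 2.2488600431535155
  switch 0.034032685901897876 2.228739487223278
  edge 0.03267595617842991 -1.701657002863556
  edge 0.02566903142562819 3.0132551386075668
  edge 0.036214639643045554 1.5734385288796757
  edge 0.030651819756138173 -0.23386429479018464
[array([0.5713, 0.2683, 0.004 ]), array([0.5733, 0.1871, 0.004 ]), array([0.5754, 0.1054, 0.004 ])] [np.float64(0.0811924708226571), np.float64(0.08170444757872568)]
[0.6123 0.0521 0.018 ]
[ 0.6163 -0.0363  0.018 ]
[ 0.5448 -0.0383  0.018 ]
```

```bash
cat >> h.py <<'E'
def plan(*wps):
    o=robot.get_obs(); p=np.array(o['tool_pos']); y=o['ee_rot'][2]
    print('t %.1f'%o['time'],'pose',p.round(4),np.round(o['ee_rot'],3),'F',np.round(o['wrist_force'],1),'w %.4f'%o['width'],'ff %.1f'%o['finger_force'])
    for q,yt in wps:
        q=np.array(q,float); d=q-p; c,s=np.cos(y),np.sin(y); dy=(yt-y+np.pi)%(2*np.pi)-np.pi
        print('shift',np.round([c*d[0]+s*d[1],s*d[0]-c*d[1],-d[2]],4),'rz %.3f'%-dy,'rows %.1f'%max(np.linalg.norm(d)/.0625,abs(dy)/.186)); p,y=q,yt
E
python3 - <<'E'
from h import *
plan(([.24,-.40,.34],1.23),([.33,-.19,.34],2.1),([.433,.03,.34],3.0),([.433,.03,.29],3.0),([.433,.03,.237],3.0))
E
```

```text
t 0.7 pose [ 0.1952 -0.5142  0.2305] [3.141 0.    0.363] F [-0.   0.   0.2] w 0.0942 ff 0.0
shift [ 0.0824 -0.0909 -0.1095] rz -0.867 rows 4.7
shift [ 0.228   0.0146 -0.    ] rz -0.870 rows 4.7
shift [ 0.1379  0.2    -0.    ] rz -0.900 rows 4.8
shift [0.   0.   0.05] rz -0.000 rows 0.8
shift [0.    0.    0.053] rz -0.000 rows 0.8
```

>>> drive_tool:
  series:
    - [0.094,[0.082,-0.091,-0.11],[0,0,-0.87]]
    - [0.094,[0.082,-0.091,-0.11],[0,0,-0.87]]
    - [0.094,[0.082,-0.091,-0.11],[0,0,-0.87]]
    - [0.094,[0.082,-0.091,-0.11],[0,0,-0.87]]
    - [0.094,[0.082,-0.091,-0.11],[0,0,-0.87]]

```text
time: 1.32
tool_pos: [0.2399, -0.3997, 0.3416]
ee_rot: [3.14, 0.002, 1.238]
wrist_force: [-0.3, 0.5, 0.0]
width: 0.0937
finger_force: 0.0
```

>>> drive_tool:
  series:
    - [0.094,[0.228,0.015,0],[0,0,-0.87]]
    - [0.094,[0.228,0.015,0],[0,0,-0.87]]
    - [0.094,[0.228,0.015,0],[0,0,-0.87]]
    - [0.094,[0.228,0.015,0],[0,0,-0.87]]
    - [0.094,[0.228,0.015,0],[0,0,-0.87]]

```text
time: 1.95
tool_pos: [0.3301, -0.1874, 0.3412]
ee_rot: [3.14, 0.002, 2.113]
wrist_force: [-0.2, -0.4, -0.2]
width: 0.0935
finger_force: 0.0
```

Works precisely; calls in one block run in order.

>>> drive_tool:
  series:
    - [0.094,[0.138,0.2,0],[0,0,-0.89]]
    - [0.094,[0.138,0.2,0],[0,0,-0.89]]
    - [0.094,[0.138,0.2,0],[0,0,-0.89]]
    - [0.094,[0.138,0.2,0],[0,0,-0.89]]
    - [0.094,[0.138,0.2,0],[0,0,-0.89]]

```text
time: 2.58
tool_pos: [0.4323, 0.0339, 0.3399]
ee_rot: [3.141, -0.001, 3.005]
wrist_force: [-1.1, -0.9, 0.3]
width: 0.0941
finger_force: 0.0
```

```bash
python3 - <<'E'
from h import *
s=snap('side','s1.png');t=snap('top','t1.png')
plan(([.433,.03,.237],3.0))
b=cv2.resize(s[70:240,280:420],None,fx=4,fy=3.5,interpolation=cv2.INTER_CUBIC)
cv2.imwrite('pics/c4.png',b[:,:,::-1])
for n in ('A',.5248,.4037,.2545),('B',.4245,.2112,.2385),('C',.4328,.0296,.2511): print(n[0],proj('side',n[1:]),proj('top',n[1:]))
E
```

```text
t 2.7 pose [0.4318 0.0315 0.3403] [-3.141 -0.     2.995] F [-0.7 -1.1  0.5] w 0.0939 ff 0.0
shift [-0.0014 -0.0013  0.1033] rz -0.005 rows 1.7
A [262.36733872 155.3106331 ] [251.43248441 150.23394208]
B [342.80513669 139.08934303] [346.46349207 200.8334093 ]
C [358.81505607 113.97301231] [436.77571634 196.04990204]
```

View pics/c4.png

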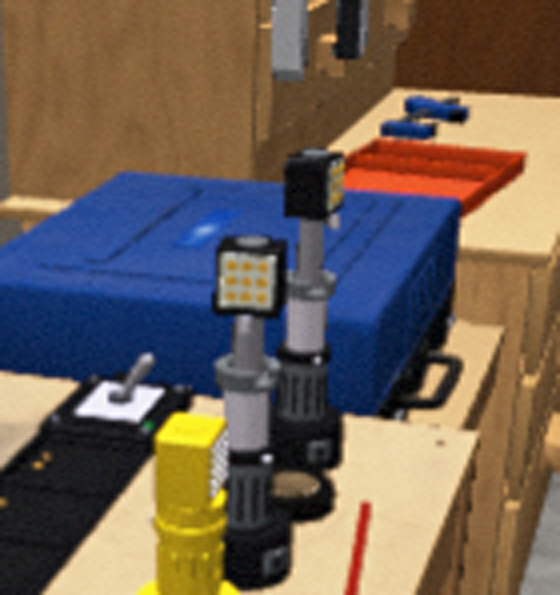

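The fingers, at crop (290,40) and (350,30), straddle lamp C's head at (315,185) from above. Descend and grip.

>>> drive_tool:
  series:
    - [0.094,[-0.001,-0.001,0.06],[0,0,0]]
    - [0.094,[-0.001,-0.001,0.103],[0,0,0]]
    - [0.094,[-0.001,-0.001,0.103],[0,0,0]]
    - [0.036,[-0.001,-0.001,0.103],[0,0,0]]
    - [0.03,[-0.001,-0.001,0.103],[0,0,0]]

```text
time: 3.3
tool_pos: [0.4339, 0.029, 0.2405]
ee_rot: [3.141, 0.005, 2.992]
wrist_force: [0.0, -0.6, 0.4]
width: 0.0771
finger_force: 0.0
```

>>> drive_tool:
  series:
    - [0.03,[0,0,0],[0,0,0]]
    - [0.03,[0,0,0],[0,0,0]]
    - [0.03,[0,0,0],[0,0,0]]

```text
time: 3.68
tool_pos: [0.4326, 0.0294, 0.2377]
ee_rot: [-3.142, 0.0, 2.993]
wrist_force: [0.6, -0.5, -0.5]
width: 0.0475
finger_force: 0.0
```

>>> drive_tool:
  series:
    - [0.03,[0,0,0],[0,0,0]]
    - [0.03,[0,0,0],[0,0,0]]
    - [0.03,[0,0,0],[0,0,0]]
    - [0.03,[0,0,0],[0,0,0]]

```text
time: 4.18
tool_pos: [0.4325, 0.0295, 0.2375]
ee_rot: [3.141, 0.0, 2.993]
wrist_force: [0.2, 1.4, 0.2]
width: 0.0385
finger_force: 29.5
```

>>> drive_tool:
  series:
    - [0.03,[0,0,0],[0,0,0.15]]
    - [0.03,[0,0,0],[0,0,0.3]]
    - [0.03,[0,0,0],[0,0,0.45]]
    - [0.03,[0,0,0],[0,0,0.6]]
    - [0.03,[0,0,0],[0,0,0.75]]

```text
time: 4.8
tool_pos: [0.4324, 0.0294, 0.2375]
ee_rot: [-3.141, -0.0, 2.238]
wrist_force: [-1.1, 0.6, 1.2]
width: 0.0382
finger_force: 29.5
```

```bash
python3 - <<'E'
from h import *
s=np.mean([imaging.snapshot('side').astype(float) for _ in range(4)],0).astype(np.uint8)
t=np.mean([imaging.snapshot('top').astype(float) for _ in range(4)],0).astype(np.uint8)
plan()
a=cv2.resize(s[80:220,325:395],None,fx=4.2,fy=4.2,interpolation=cv2.INTER_CUBIC)
b=cv2.resize(t[160:244,380:460],None,fx=6,fy=7,interpolation=cv2.INTER_CUBIC)
o=np.zeros((590,780,3),np.uint8);o[:a.shape[0],:a.shape[1]]=a;o[:b.shape[0],300:300+b.shape[1]]=b
cv2.imwrite('pics/c5.png',o[:,:,::-1])
E
```

```text
t 5.2 pose [0.4325 0.0294 0.2375] [-3.141 -0.     2.244] F [-0.   1.3  1. ] w 0.0383 ff 29.5
```

View pics/c5.png

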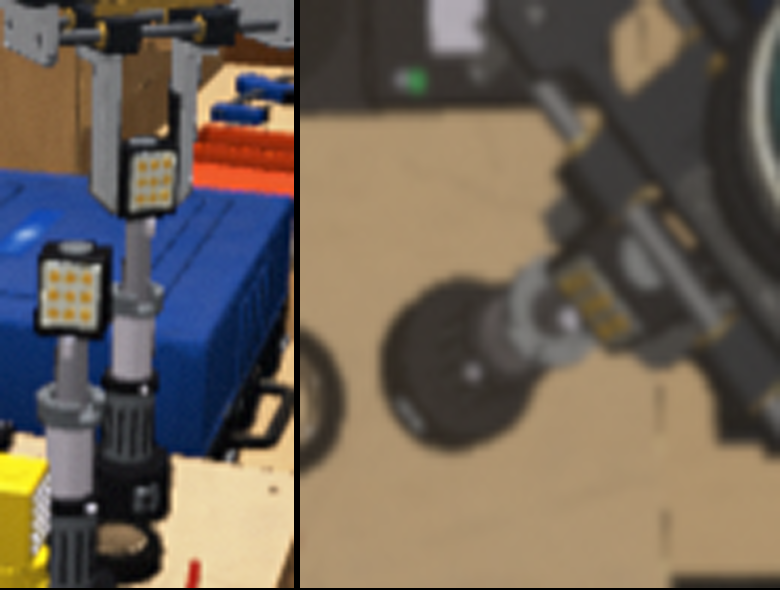

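Lamp C's lens at (150,180) and switch at (147,497) now face the same way in both views. Push slowly and watch the force.

>>> drive_tool:
  series:
    - [0.03,[0,0,0.006],[0,0,0]]
    - [0.03,[0,0,0.012],[0,0,0]]
    - [0.03,[0,0,0.018],[0,0,0]]
    - [0.03,[0,0,0.024],[0,0,0]]
    - [0.03,[0,0,0.03],[0,0,0]]

```text
time: 5.82
tool_pos: [0.4327, 0.0295, 0.2084]
ee_rot: [3.14, 0.001, 2.244]
wrist_force: [-0.8, 3.1, 5.7]
width: 0.0385
finger_force: 29.5
```

>>> drive_tool:
  series:
    - [0.03,[0,0,0.002],[0,0,0]]
    - [0.03,[0,0,0.004],[0,0,0]]

```text
time: 6.08
tool_pos: [0.433, 0.0293, 0.2042]
ee_rot: [3.14, 0.001, 2.243]
wrist_force: [-0.4, 1.0, 4.5]
width: 0.0382
finger_force: 3.0
```

>>> drive_tool:
  series:
    - [0.03,[0,0,0.0015],[0,0,0]]
    - [0.03,[0,0,0.003],[0,0,0]]

```text
time: 6.32
tool_pos: [0.4332, 0.0293, 0.2011]
ee_rot: [3.14, 0.002, 2.243]
wrist_force: [0.2, 2.2, 6.2]
width: 0.0383
finger_force: 30.0
```

>>> drive_tool:
  series:
    - [0.03,[0,0,0.0015],[0,0,0]]
    - [0.03,[0,0,0.002],[0,0,0]]

```text
time: 6.58
tool_pos: [0.4332, 0.0293, 0.1991]
ee_rot: [3.14, 0.001, 2.243]
wrist_force: [-0.1, 1.6, 5.1]
width: 0.0375
finger_force: 30.0
```

>>> drive_tool:
  series:
    - [0.03,[0,0,0.0015],[0,0,0]]
    - [0.03,[0,0,0.002],[0,0,0]]

```text
time: 6.82
tool_pos: [0.4332, 0.0293, 0.1971]
ee_rot: [3.14, 0.002, 2.243]
wrist_force: [-0.1, 0.7, 5.4]
width: 0.038
finger_force: 30.0
```

```bash
python3 - <<'E'
from h import *
s=np.mean([imaging.snapshot('side').astype(float) for _ in range(4)],0).astype(np.uint8)
plan()
cv2.imwrite('pics/c6.png',cv2.resize(s[80:220,300:400],None,fx=4.2,fy=4.2,interpolation=cv2.INTER_CUBIC)[:,:,::-1])
E
```

```text
t 7.0 pose [0.4331 0.0293 0.197 ] [3.140e+00 1.000e-03 2.243e+00] F [0.5 1.5 5.2] w 0.0377 ff 30.0
```

View pics/c6.png

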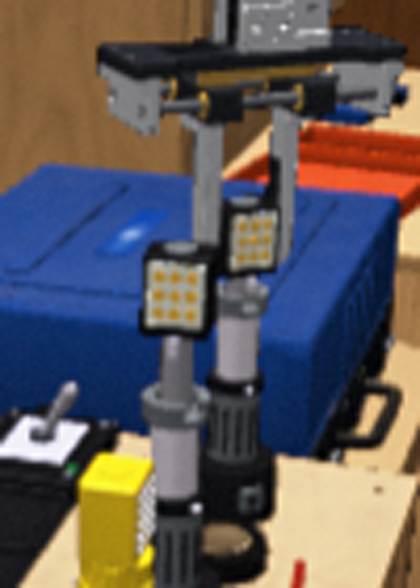

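Only a small gap (crop rows 270–282, about 6–8 mm) is left on lamp C, so the key is at the slot.

>>> drive_tool:
  series:
    - [0.03,[0,0,0.001],[0,0,0]]
    - [0.03,[0,0,0.0015],[0,0,0]]

```text
time: 7.28
tool_pos: [0.4331, 0.0293, 0.1955]
ee_rot: [3.14, 0.001, 2.243]
wrist_force: [1.3, 1.2, 5.0]
width: 0.0378
finger_force: 30.0
```

>>> drive_tool:
  series:
    - [0.03,[0,0,0.001],[0,0,0]]
    - [0.03,[0,0,0.0015],[0,0,0]]

```text
time: 7.52
tool_pos: [0.4331, 0.0293, 0.194]
ee_rot: [3.14, 0.001, 2.243]
wrist_force: [0.3, 1.2, 5.2]
width: 0.0378
finger_force: 30.0
```

>>> drive_tool:
  series:
    - [0.03,[0,0,0.001],[0,0,0]]
    - [0.03,[0,0,0.0015],[0,0,0]]

```text
time: 7.78
tool_pos: [0.4331, 0.0293, 0.1925]
ee_rot: [3.14, 0.001, 2.243]
wrist_force: [0.5, 1.5, 5.7]
width: 0.038
finger_force: 30.0
```

>>> drive_tool:
  series:
    - [0.03,[0,0,0.001],[0,0,0]]
    - [0.03,[0,0,0.0015],[0,0,0]]

```text
time: 8.02
tool_pos: [0.4331, 0.0293, 0.191]
ee_rot: [3.14, 0.001, 2.243]
wrist_force: [1.4, 1.2, 6.2]
width: 0.0376
finger_force: 30.0
```

>>> drive_tool:
  series:
    - [0.03,[0,0,0.001],[0,0,0]]
    - [0.03,[0,0,0.0015],[0,0,0]]

```text
time: 8.28
tool_pos: [0.4331, 0.0293, 0.1895]
ee_rot: [3.14, 0.001, 2.243]
wrist_force: [0.3, 1.2, 5.2]
width: 0.0378
finger_force: 30.0
```

>>> drive_tool:
  series:
    - [0.03,[0,0,0.001],[0,0,0]]
    - [0.03,[0,0,0.0015],[0,0,0]]

```text
time: 8.52
tool_pos: [0.4332, 0.0293, 0.188]
ee_rot: [3.14, 0.001, 2.243]
wrist_force: [-0.1, 1.0, 6.3]
width: 0.038
finger_force: 30.0
```

```bash
python3 - <<'E'
from h import *
s=np.mean([imaging.snapshot('side').astype(float) for _ in range(4)],0).astype(np.uint8)
plan()
cv2.imwrite('pics/c7.png',cv2.resize(s[120:210,330:380],None,fx=6,fy=6,interpolation=cv2.INTER_CUBIC)[:,:,::-1])
g=s[120:190,356:359].mean((1,2)); print(g.astype(int).tolist())
E
```

```text
t 8.7 pose [0.4331 0.0293 0.188 ] [3.140e+00 1.000e-03 2.243e+00] F [1.3 1.  5.4] w 0.0380 ff 30.0
[111, 66, 63, 91, 90, 83, 86, 87, 87, 90, 133, 137, 78, 34, 102, 139, 141, 121, 133, 141, 127, 120, 137, 141, 124, 129, 131, 77, 24, 74, 111, 102, 94, 100, 81, 81, 124, 142, 143, 142, 142, 140, 140, 140, 141, 140, 140, 140, 141, 140, 93, 38, 40, 36, 45, 62, 65, 56, 45, 44, 45, 45, 42, 45, 47, 44, 46, 45, 53, 54]
```

Head and collar are now practically touching (rows 148–149), so the inner tube is home or nearly. Now push the middle tube.

>>> drive_tool:
  series:
    - [0.03,[0,0,0.001],[0,0,0]]
    - [0.03,[0,0,0.002],[0,0,0]]
    - [0.03,[0,0,0.003],[0,0,0]]

```text
time: 9.1
tool_pos: [0.4332, 0.0294, 0.1853]
ee_rot: [3.14, 0.001, 2.243]
wrist_force: [-0.9, 1.7, 8.3]
width: 0.0381
finger_force: 30.0
```

>>> drive_tool:
  series:
    - [0.03,[0,0,0.006],[0,0,0]]
    - [0.03,[0,0,0.012],[0,0,0]]
    - [0.03,[0,0,0.018],[0,0,0]]
    - [0.03,[0,0,0.024],[0,0,0]]
    - [0.03,[0,0,0.03],[0,0,0]]

```text
time: 9.72
tool_pos: [0.4333, 0.0294, 0.1563]
ee_rot: [3.139, 0.002, 2.243]
wrist_force: [-1.5, 2.1, 10.9]
width: 0.0377
finger_force: 30.0
```

>>> drive_tool:
  series:
    - [0.03,[0,0,0.002],[0,0,0]]
    - [0.03,[0,0,0.004],[0,0,0]]
    - [0.03,[0,0,0.006],[0,0,0]]

```text
time: 10.1
tool_pos: [0.4333, 0.0295, 0.1504]
ee_rot: [3.139, 0.002, 2.243]
wrist_force: [-2.4, 1.7, 12.0]
width: 0.0381
finger_force: 30.0
```

>>> drive_tool:
  series:
    - [0.03,[0,0,0.001],[0,0,0]]
    - [0.03,[0,0,0.002],[0,0,0]]
    - [0.03,[0,0,0.003],[0,0,0]]

```text
time: 10.48
tool_pos: [0.4333, 0.0295, 0.1474]
ee_rot: [3.139, 0.002, 2.243]
wrist_force: [-1.4, 1.5, 11.2]
width: 0.0379
finger_force: 30.0
```

>>> drive_tool:
  series:
    - [0.03,[0,0,0.001],[0,0,0]]
    - [0.03,[0,0,0.002],[0,0,0]]

```text
time: 10.72
tool_pos: [0.4333, 0.0295, 0.1454]
ee_rot: [3.139, 0.002, 2.243]
wrist_force: [-2.0, 2.1, 11.3]
width: 0.0377
finger_force: 30.0
```

>>> drive_tool:
  series:
    - [0.03,[0,0,0.001],[0,0,0]]
    - [0.03,[0,0,0.002],[0,0,0]]

```text
time: 10.98
tool_pos: [0.4333, 0.0295, 0.1434]
ee_rot: [3.139, 0.002, 2.243]
wrist_force: [-1.9, 1.3, 11.1]
width: 0.0376
finger_force: 30.0
```

>>> drive_tool:
  series:
    - [0.03,[0,0,0.001],[0,0,0]]
    - [0.03,[0,0,0.0015],[0,0,0]]

```text
time: 11.22
tool_pos: [0.4333, 0.0295, 0.1418]
ee_rot: [3.139, 0.002, 2.243]
wrist_force: [-1.8, 2.2, 11.4]
width: 0.0376
finger_force: 30.0
```

>>> drive_tool:
  series:
    - [0.03,[0,0,0.001],[0,0,0]]
    - [0.03,[0,0,0.0015],[0,0,0]]

```text
time: 11.48
tool_pos: [0.4334, 0.0295, 0.1413]
ee_rot: [3.139, 0.002, 2.243]
wrist_force: [-2.5, 3.1, 16.6]
width: 0.0377
finger_force: 30.0
```

```bash
python3 - <<'E'
from h import *
s=np.mean([imaging.snapshot('side').astype(float) for _ in range(4)],0).astype(np.uint8)
plan()
g=s[120:200,355:359].mean((1,2)); print(g.astype(int).tolist())
for z in (0,.04,.1,.114,.16):print(z,proj('side',[.433,.0295,z]))
E
```

```text
t 11.7 pose [0.4333 0.0295 0.1413] [3.139e+00 2.000e-03 2.243e+00] F [-2.3  2.2 15.1] w 0.0377 ff 30.0
[75, 55, 57, 70, 65, 62, 45, 39, 51, 57, 69, 85, 87, 89, 87, 87, 88, 89, 91, 90, 91, 91, 92, 92, 92, 91, 85, 125, 126, 69, 35, 108, 144, 136, 128, 142, 137, 121, 131, 143, 129, 123, 142, 96, 30, 73, 100, 105, 112, 90, 59, 36, 35, 31, 44, 62, 67, 60, 52, 52, 51, 49, 48, 49, 51, 51, 49, 49, 57, 55, 36, 25, 24, 22, 13, 19, 46, 50, 40, 37]
0 [354.38959148 199.97742154]
0.04 [355.01642853 187.46835339]
0.1 [356.00101305 167.91742766]
0.114 [356.2388537  163.21222775]
0.16 [357.04329409 147.3480479 ]
```

>>> drive_tool:
  series:
    - [0.03,[0,0,0.001],[0,0,0]]
    - [0.03,[0,0,0.0015],[0,0,0]]
    - [0.03,[0,0,0.0015],[0,0,0]]
    - [0.03,[0,0,-0.001],[0,0,0]]

```text
time: 12.18
tool_pos: [0.4332, 0.0294, 0.1414]
ee_rot: [3.139, 0.002, 2.243]
wrist_force: [0.6, 2.1, 4.0]
width: 0.0378
finger_force: 30.0
```

>>> drive_tool:
  series:
    - [0.03,[0,0,-0.006],[0,0,0]]
    - [0.03,[0,0,-0.015],[0,0,0]]
    - [0.03,[0,0,-0.026],[0,0,0]]
    - [0.03,[0,0,-0.038],[0,0,0]]
    - [0.03,[0,0,-0.045],[0,0,0]]

```text
time: 12.8
tool_pos: [0.4329, 0.0293, 0.1856]
ee_rot: [3.141, 0.001, 2.243]
wrist_force: [-0.3, 0.8, -3.8]
width: 0.0377
finger_force: 30.0
```

```bash
python3 - <<'E'
from h import *
plan(([.575,.1055,.187],2.243),([.575,.1055,.146],2.243))
s=snap('side','s2.png')
g=s[120:200,355:359].mean((1,2)); print(g.astype(int).tolist())
E
```

```text
t 12.8 pose [0.4329 0.0293 0.1856] [3.141e+00 1.000e-03 2.243e+00] F [-0.3  0.8 -3.8] w 0.0377 ff 30.0
shift [-0.0288  0.1586 -0.0014] rz -0.000 rows 2.6
shift [0.    0.    0.041] rz -0.000 rows 0.7
[127, 81, 67, 92, 92, 83, 85, 87, 88, 85, 92, 126, 115, 61, 29, 87, 127, 129, 118, 131, 134, 123, 119, 143, 144, 134, 136, 120, 64, 26, 78, 91, 91, 96, 84, 54, 27, 11, 18, 51, 70, 69, 60, 52, 49, 45, 48, 53, 54, 54, 52, 50, 55, 56, 63, 49, 28, 24, 22, 16, 15, 18, 25, 31, 33, 33, 32, 27, 13, 11, 30, 120, 191, 208, 208, 207, 208, 207, 207, 209]
```

Lifted closed, 3.8 N hanging. Carry to the third bay.

>>> drive_tool:
  series:
    - [0.03,[-0.004,0.02,0],[0,0,0]]
    - [0.03,[-0.011,0.06,0],[0,0,0]]
    - [0.03,[-0.019,0.105,0],[0,0,0]]
    - [0.03,[-0.026,0.145,0],[0,0,0]]
    - [0.03,[-0.029,0.159,0],[0,0,0]]

```text
time: 13.48
tool_pos: [0.5763, 0.1067, 0.1835]
ee_rot: [-3.141, -0.001, 2.244]
wrist_force: [-1.3, 0.5, -3.6]
width: 0.0382
finger_force: 30.0
```

>>> drive_tool:
  series:
    - [0.03,[0,0,0.004],[0,0,0]]
    - [0.03,[0,0,0.014],[0,0,0]]
    - [0.03,[0,0,0.022],[0,0,0]]

```text
time: 13.85
tool_pos: [0.5738, 0.105, 0.1616]
ee_rot: [-3.14, -0.001, 2.242]
wrist_force: [-0.7, 0.2, -4.4]
width: 0.0374
finger_force: 30.0
```

```bash
python3 - <<'E'
from h import *
plan(([.575,.1055,.146],2.243))
t=snap('top','t3.png');s=snap('side','s3.png')
o=np.zeros((560,800,3),np.uint8)
a=cv2.resize(t[120:200,320:430],None,fx=4.5,fy=4.5,interpolation=cv2.INTER_CUBIC)
b=cv2.resize(s[120:240,270:335],None,fx=4.5,fy=4.5,interpolation=cv2.INTER_CUBIC)
o[:a.shape[0],:a.shape[1]]=a;o[:b.shape[0],500:500+b.shape[1]]=b[:,:300]
cv2.imwrite('pics/c8.png',o[:,:,::-1])
E
```

```text
t 13.8 pose [0.5738 0.105  0.1616] [-3.140e+00 -1.000e-03  2.242e+00] F [-0.7  0.2 -4.4] w 0.0374 ff 30.0
shift [-0.0004  0.0012  0.0156] rz -0.001 rows 0.2
```

View pics/c8.png

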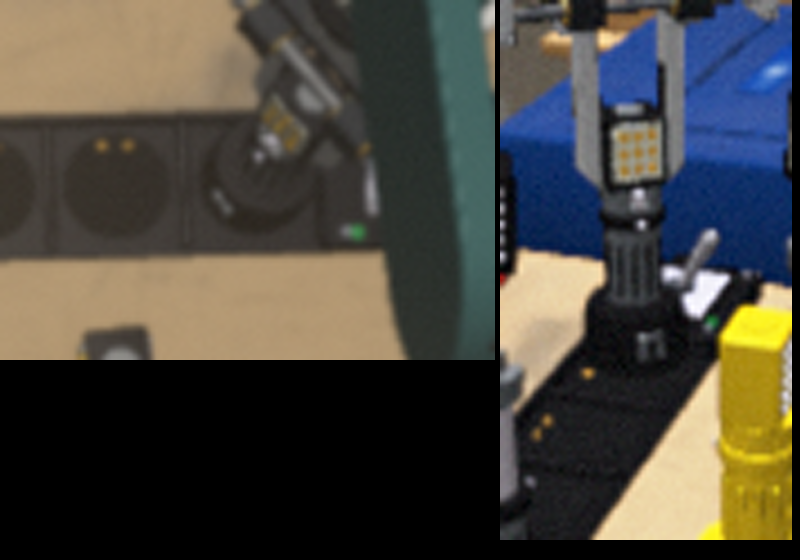

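Lamp C (base at crop (262,170)) sits over bay 3, between its walls at columns 183 and 323. Lower it and release.

>>> drive_tool:
  series:
    - [0.03,[0,0.001,0.006],[0,0,0]]
    - [0.03,[0,0.001,0.012],[0,0,0]]
    - [0.03,[0,0.001,0.0155],[0,0,0]]
    - [0.03,[0,0.001,0.016],[0,0,0]]

```text
time: 14.45
tool_pos: [0.5755, 0.1062, 0.146]
ee_rot: [-3.141, -0.0, 2.243]
wrist_force: [-0.8, 0.0, -3.4]
width: 0.0377
finger_force: 30.0
```

>>> drive_tool:
  series:
    - [0.06,[0,0,0],[0,0,0]]
    - [0.06,[0,0,0],[0,0,0]]
    - [0.06,[0,0,0],[0,0,0]]

```text
time: 14.82
tool_pos: [0.5763, 0.1063, 0.1476]
ee_rot: [3.14, 0.001, 2.243]
wrist_force: [0.8, 1.2, -0.3]
width: 0.0599
finger_force: 0.0
```

>>> drive_tool:
  series:
    - [0.065,[0,0,-0.03],[0,0,0]]
    - [0.065,[0,0,-0.08],[0,0,0]]
    - [0.065,[0,0,-0.14],[0,0,0]]
    - [0.065,[0,0,-0.19],[0,0,0]]
    - [0.094,[0,0,-0.19],[0,0,0]]

```text
time: 15.45
tool_pos: [0.5772, 0.1064, 0.3433]
ee_rot: [3.131, 0.007, 2.243]
wrist_force: [0.1, 0.6, 0.1]
width: 0.0718
finger_force: 0.0
```

```bash
python3 - <<'E'
from h import *
plan(([.4245,.2112,.335],1.62),([.4245,.2112,.2245],1.62))
t=snap('top','t4.png');s=snap('side','s4.png')
for n in ('A',.5248,.4037,.2545),('B',.4245,.2112,.2385),('C',.5752,.1052,.164): print(n[0],proj('side',n[1:]),proj('top',n[1:]))
m=cv2.imread('pics/sm.png').astype(int);d=np.abs(m-s[:,:,::-1].astype(int)).max(2)
print('B diff side',d[135:245,325:357].mean(),'A',d[145:280,245:290].mean())
cv2.imwrite('pics/c9.png',cv2.resize(np.vstack([s[110:240,230:400],t[120:230,240:410]]),None,fx=2.5,fy=2.5,interpolation=cv2.INTER_CUBIC)[:,:,::-1])
E
```

```text
t 15.4 pose [0.5772 0.1064 0.3433] [3.131 0.007 2.243] F [0.1 0.6 0.1] w 0.0718 ff 0.0
shift [ 0.1771 -0.0543  0.0083] rz 0.623 rows 3.3
shift [0.     0.     0.1105] rz -0.000 rows 1.8
A [262.36733872 155.3106331 ] [251.43248441 150.23394208]
B [342.80513669 139.08934303] [346.46349207 200.8334093 ]
C [298.01641369 148.9155833 ] [387.88633712 141.66009335]
B diff side 20.852556818181817 A 6.1929218106995885
```

View pics/c9.png

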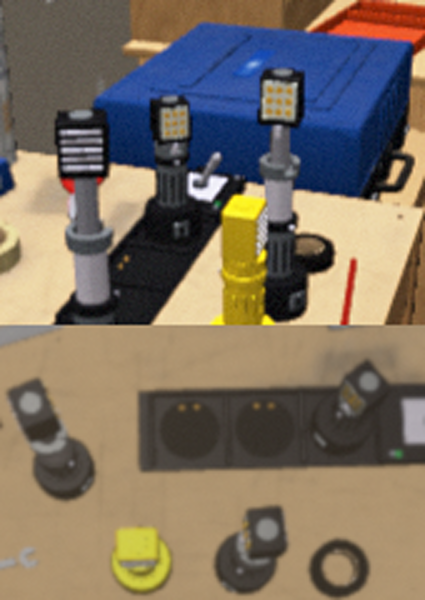

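Lamp C stands in bay 3 with its cap at top px (387.6,142), as predicted. A and B have not moved. Next is B.

>>> drive_tool:
  series:
    - [0.094,[0.178,-0.053,0.006],[0,0,0.62]]
    - [0.094,[0.178,-0.053,0.006],[0,0,0.62]]
    - [0.094,[0.178,-0.053,0.006],[0,0,0.62]]
    - [0.094,[0.178,-0.053,0.006],[0,0,0.62]]
    - [0.094,[0.178,-0.053,0.006],[0,0,0.62]]

```text
time: 16.18
tool_pos: [0.4224, 0.2128, 0.3284]
ee_rot: [-3.138, 0.001, 1.625]
wrist_force: [0.0, -0.4, 0.1]
width: 0.0943
finger_force: 0.0
```

```bash
python3 - <<'E'
from h import *
plan(([.4245,.2112,.2245],1.62))
Q={'A':lambda x,y:(242+(x+.5)/7-.5,140+(y+.5)/7-.5),'C':lambda x,y:(391+(x-259.5)/7-.5,188+(y+.5)/7-.5),'B':lambda x,y:(325+(x-259.5)/7-.5,190+(y-279.5)/7-.5)}
L={'A':(.5245,.4035),'B':(.4245,.2112),'C':(.4328,.0295)}
for n,d in(('A',(186,246)),('B',(337,478)),('C',(382,177))):
  for z in(.04,.1):
    p=onz('top',*Q[n](*d),z)[:2]-L[n];print(n,'dot',z,np.hypot(*p),np.arctan2(p[1],p[0]))
for n,d in(('B',(375,409)),('C',(407,311))):
    o,w=ray('side',230+(d[0]+.5)/3.15-.5,100+(d[1]+.5)/3.15-.5)
    a=o[:2]-L[n]; A=w[:2]@w[:2];B=a@w[:2];Cc=a@a-.033**2;D=B*B-A*Cc
    t=(-B-np.sqrt(max(D,0)))/A;q=a+t*w[:2];print(n,'side switch',D>0,np.arctan2(q[1],q[0]),o[2]+t*w[2])
E
```

```text
t 16.2 pose [0.4224 0.2128 0.3284] [-3.138e+00  1.000e-03  1.625e+00] F [ 0.  -0.4  0.1] w 0.0943 ff 0.0
shift [-0.0017  0.002   0.1039] rz 0.005 rows 1.7
A dot 0.04 0.01083874652934647 -1.5552512618325058
A dot 0.1 0.022366381746003097 -2.2436388739943727
B dot 0.04 0.014020998242138911 2.6059076844359925
B dot 0.1 0.02227358955146667 2.584580822611725
C dot 0.04 0.007262232452499169 2.947302704410842
C dot 0.1 0.02343363942076333 2.256082944473392
B side switch True 2.5324343675783774 0.021630433030188967
C side switch True 2.169188429844407 0.02104641705324173
```

>>> drive_tool:
  series:
    - [0.094,[-0.001,0.001,0.06],[0,0,0]]
    - [0.094,[-0.001,0.001,0.105],[0,0,0]]
    - [0.094,[-0.001,0.001,0.105],[0,0,0]]
    - [0.03,[-0.001,0.001,0.105],[0,0,0]]
    - [0.03,[-0.001,0.001,0.105],[0,0,0]]

```text
time: 16.8
tool_pos: [0.4261, 0.2119, 0.2283]
ee_rot: [3.137, -0.001, 1.623]
wrist_force: [0.9, -0.7, -0.9]
width: 0.0772
finger_force: 0.0
```

>>> drive_tool:
  series:
    - [0.03,[0,0,0],[0,0,0]]
    - [0.03,[0,0,0],[0,0,0]]
    - [0.03,[0,0,0],[0,0,0]]
    - [0.03,[0,0,0],[0,0,0]]
    - [0.03,[0,0,0],[0,0,0]]

```text
time: 17.42
tool_pos: [0.4243, 0.2116, 0.2255]
ee_rot: [-3.141, 0.0, 1.623]
wrist_force: [-0.3, 0.2, 1.0]
width: 0.0386
finger_force: 29.4
```

>>> drive_tool:
  series:
    - [0.03,[0,0,0],[0,0,0]]
    - [0.03,[0,0,0],[0,0,0]]

```text
time: 17.68
tool_pos: [0.4244, 0.2116, 0.2255]
ee_rot: [-3.141, 0.0, 1.623]
wrist_force: [-0.6, 0.3, 0.5]
width: 0.0382
finger_force: 29.4
```

>>> drive_tool:
  series:
    - [0.03,[0,0,0],[0,0,-0.18]]
    - [0.03,[0,0,0],[0,0,-0.36]]
    - [0.03,[0,0,0],[0,0,-0.54]]
    - [0.03,[0,0,0],[0,0,-0.72]]
    - [0.03,[0,0,0],[0,0,-0.9]]

```text
time: 18.3
tool_pos: [0.4246, 0.2119, 0.2255]
ee_rot: [3.141, -0.0, 2.529]
wrist_force: [-0.7, 0.6, 0.5]
width: 0.0381
finger_force: 29.3
```

>>> drive_tool:
  series:
    - [0.03,[0,0,0],[0,0,-0.03]]
    - [0.03,[0,0,0],[0,0,-0.03]]

```text
time: 18.55
tool_pos: [0.4246, 0.2118, 0.2255]
ee_rot: [3.141, 0.0, 2.551]
wrist_force: [-0.1, 0.9, 0.0]
width: 0.0383
finger_force: 29.4
```

```bash
python3 - <<'E'
from h import *
s=np.mean([imaging.snapshot('side').astype(float) for _ in range(4)],0).astype(np.uint8)
t=np.mean([imaging.snapshot('top').astype(float) for _ in range(4)],0).astype(np.uint8)
plan()
a=cv2.resize(s[100:240,310:380],None,fx=4.2,fy=4.2,interpolation=cv2.INTER_CUBIC)
b=cv2.resize(t[165:245,300:380],None,fx=6,fy=6,interpolation=cv2.INTER_CUBIC)
o=np.zeros((590,780,3),np.uint8);o[:a.shape[0],:a.shape[1]]=a;o[:b.shape[0],300:300+b.shape[1]]=b
cv2.imwrite('pics/c10.png',o[:,:,::-1])
E
```

```text
t 18.9 pose [0.4246 0.2117 0.2255] [3.141 0.    2.552] F [-0.3  1.2  0.2] w 0.0384 ff 29.3
```

View pics/c10.png

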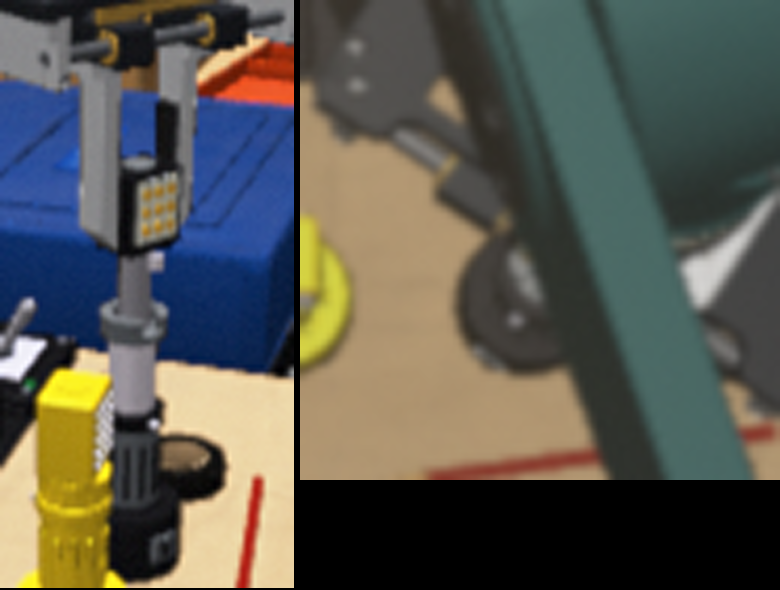

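Lamp B's lens (155,205), key (155,262), sleeve dot (153,425) and switch (163,545) line up. Push the inner tube.

>>> drive_tool:
  series:
    - [0.03,[0,0,0.004],[0,0,0]]
    - [0.03,[0,0,0.008],[0,0,0]]
    - [0.03,[0,0,0.012],[0,0,0]]
    - [0.03,[0,0,0.016],[0,0,0]]
    - [0.03,[0,0,0.02],[0,0,0]]

```text
time: 19.58
tool_pos: [0.4247, 0.2118, 0.2065]
ee_rot: [3.14, 0.001, 2.553]
wrist_force: [-0.9, 0.6, 5.5]
width: 0.0383
finger_force: 29.3
```

>>> drive_tool:
  series:
    - [0.03,[0,0,0.001],[0,0,0]]
    - [0.03,[0,0,0.002],[0,0,0]]

```text
time: 19.82
tool_pos: [0.4247, 0.2118, 0.2044]
ee_rot: [3.14, 0.001, 2.553]
wrist_force: [-1.9, 1.8, 4.9]
width: 0.039
finger_force: 29.3
```

>>> drive_tool:
  series:
    - [0.03,[0,0,0.001],[0,0,0]]
    - [0.03,[0,0,0.002],[0,0,0]]

```text
time: 20.08
tool_pos: [0.4247, 0.2118, 0.2025]
ee_rot: [3.14, 0.001, 2.553]
wrist_force: [-1.8, 0.3, 4.3]
width: 0.0382
finger_force: 29.3
```

>>> drive_tool:
  series:
    - [0.03,[0,0,0.001],[0,0,0]]
    - [0.03,[0,0,0.002],[0,0,0]]

```text
time: 20.32
tool_pos: [0.4247, 0.2118, 0.2005]
ee_rot: [3.14, 0.001, 2.553]
wrist_force: [-1.8, -0.0, 5.7]
width: 0.0384
finger_force: 29.3
```

```bash
python3 - <<'E'
from h import *
s=snap('side','s5.png');plan()
print(s[135:225,340:344].mean((1,2)).astype(int).tolist())
E
```

```text
t 20.4 pose [0.4247 0.2118 0.2003] [3.141e+00 1.000e-03 2.553e+00] F [-0.4  1.4  4.6] w 0.0380 ff 29.3
[93, 93, 92, 93, 93, 93, 95, 96, 100, 100, 102, 96, 74, 119, 146, 118, 62, 26, 28, 60, 75, 71, 73, 78, 82, 82, 79, 76, 81, 81, 79, 86, 91, 69, 29, 15, 47, 85, 97, 95, 106, 120, 95, 70, 70, 71, 69, 103, 134, 144, 143, 143, 143, 143, 141, 143, 143, 142, 140, 140, 142, 145, 142, 100, 42, 18, 10, 14, 49, 67, 66, 61, 50, 50, 47, 45, 49, 47, 47, 50, 47, 47, 46, 49, 59, 53, 31, 22, 27, 21]
```

>>> drive_tool:
  series:
    - [0.03,[0,0,0.001],[0,0,0]]
    - [0.03,[0,0,0.0015],[0,0,0]]

```text
time: 20.62
tool_pos: [0.4247, 0.2118, 0.1989]
ee_rot: [3.14, 0.001, 2.553]
wrist_force: [-1.7, 1.3, 5.1]
width: 0.0384
finger_force: 29.3
```

>>> drive_tool:
  series:
    - [0.03,[0,0,0.001],[0,0,0]]
    - [0.03,[0,0,0.0015],[0,0,0]]

```text
time: 20.88
tool_pos: [0.4247, 0.2118, 0.1974]
ee_rot: [3.14, 0.001, 2.553]
wrist_force: [-1.4, 1.1, 5.1]
width: 0.038
finger_force: 29.3
```

>>> drive_tool:
  series:
    - [0.03,[0,0,0.001],[0,0,0]]
    - [0.03,[0,0,0.0015],[0,0,0]]

```text
time: 21.12
tool_pos: [0.4247, 0.2118, 0.196]
ee_rot: [3.14, 0.001, 2.553]
wrist_force: [-1.6, 1.0, 5.3]
width: 0.0388
finger_force: 29.3
```

>>> drive_tool:
  series:
    - [0.03,[0,0,0.001],[0,0,0]]
    - [0.03,[0,0,0.0015],[0,0,0]]

```text
time: 21.38
tool_pos: [0.4247, 0.2118, 0.1944]
ee_rot: [3.14, 0.001, 2.553]
wrist_force: [-1.4, 0.8, 5.5]
width: 0.0384
finger_force: 29.3
```

```bash
python3 - <<'E'
from h import *
s=snap('side','s6.png');plan()
print(s[135:225,340:344].mean((1,2)).astype(int).tolist())
E
```

```text
t 21.4 pose [0.4247 0.2118 0.1944] [3.140e+00 1.000e-03 2.553e+00] F [-0.9  1.3  5. ] w 0.0384 ff 29.3
[93, 93, 92, 92, 95, 94, 95, 97, 100, 103, 100, 99, 98, 96, 85, 86, 128, 145, 96, 33, 27, 56, 81, 84, 80, 79, 81, 81, 75, 70, 75, 91, 91, 85, 85, 89, 60, 18, 24, 67, 102, 120, 97, 71, 74, 70, 67, 102, 135, 144, 143, 144, 143, 145, 142, 142, 142, 143, 143, 141, 143, 141, 142, 100, 42, 20, 11, 13, 50, 67, 68, 59, 51, 46, 46, 44, 47, 48, 49, 48, 47, 48, 46, 50, 58, 53, 31, 23, 28, 21]
```

The middle tube hasn't moved (collar bottom row 182) and the head keeps sinking, so the key is in the slot.

>>> drive_tool:
  series:
    - [0.03,[0,0,0.001],[0,0,0]]
    - [0.03,[0,0,0.002],[0,0,0]]
    - [0.03,[0,0,0.003],[0,0,0]]

```text
time: 21.8
tool_pos: [0.4247, 0.2118, 0.1914]
ee_rot: [3.14, 0.001, 2.553]
wrist_force: [-1.5, 1.4, 4.5]
width: 0.0385
finger_force: 29.3
```

>>> drive_tool:
  series:
    - [0.03,[0,0,0.001],[0,0,0]]
    - [0.03,[0,0,0.002],[0,0,0]]
    - [0.03,[0,0,0.003],[0,0,0]]

```text
time: 22.18
tool_pos: [0.4247, 0.2118, 0.1884]
ee_rot: [3.14, 0.001, 2.553]
wrist_force: [-0.5, 1.8, 6.2]
width: 0.0386
finger_force: 29.3
```

>>> drive_tool:
  series:
    - [0.03,[0,0,0.006],[0,0,0]]
    - [0.03,[0,0,0.012],[0,0,0]]
    - [0.03,[0,0,0.018],[0,0,0]]
    - [0.03,[0,0,0.024],[0,0,0]]
    - [0.03,[0,0,0.03],[0,0,0]]

```text
time: 22.8
tool_pos: [0.4249, 0.2119, 0.1599]
ee_rot: [3.139, 0.001, 2.553]
wrist_force: [-4.6, 1.3, 11.2]
width: 0.0383
finger_force: 29.3
```

>>> drive_tool:
  series:
    - [0.03,[0,0,0.002],[0,0,0]]
    - [0.03,[0,0,0.004],[0,0,0]]
    - [0.03,[0,0,0.006],[0,0,0]]

```text
time: 23.18
tool_pos: [0.4248, 0.2119, 0.1539]
ee_rot: [3.14, 0.001, 2.553]
wrist_force: [-3.9, 1.4, 10.2]
width: 0.0384
finger_force: 29.3
```

>>> drive_tool:
  series:
    - [0.03,[0,0,0.001],[0,0,0]]
    - [0.03,[0,0,0.002],[0,0,0]]

```text
time: 23.42
tool_pos: [0.4248, 0.2119, 0.1519]
ee_rot: [3.14, 0.001, 2.553]
wrist_force: [-2.9, -0.0, 10.5]
width: 0.0386
finger_force: 29.3
```

>>> drive_tool:
  series:
    - [0.03,[0,0,0.001],[0,0,0]]
    - [0.03,[0,0,0.002],[0,0,0]]

```text
time: 23.68
tool_pos: [0.4248, 0.2119, 0.1499]
ee_rot: [3.14, 0.001, 2.553]
wrist_force: [-3.9, 0.4, 11.0]
width: 0.0382
finger_force: 29.3
```

>>> drive_tool:
  series:
    - [0.03,[0,0,0.001],[0,0,0]]
    - [0.03,[0,0,0.002],[0,0,0]]

```text
time: 23.92
tool_pos: [0.4248, 0.2119, 0.1479]
ee_rot: [3.14, 0.001, 2.553]
wrist_force: [-3.7, -0.0, 11.0]
width: 0.0386
finger_force: 29.3
```

>>> drive_tool:
  series:
    - [0.03,[0,0,0.001],[0,0,0]]
    - [0.03,[0,0,0.0015],[0,0,0]]

```text
time: 24.18
tool_pos: [0.4247, 0.2119, 0.1463]
ee_rot: [3.14, 0.001, 2.553]
wrist_force: [-4.2, 0.2, 10.8]
width: 0.0383
finger_force: 29.3
```

>>> drive_tool:
  series:
    - [0.03,[0,0,0.001],[0,0,0]]
    - [0.03,[0,0,0.001],[0,0,0]]

```text
time: 24.42
tool_pos: [0.4247, 0.2119, 0.1452]
ee_rot: [3.14, 0.001, 2.553]
wrist_force: [-3.9, 1.0, 11.0]
width: 0.0382
finger_force: 29.3
```

>>> drive_tool:
  series:
    - [0.03,[0,0,0.001],[0,0,0]]
    - [0.03,[0,0,0.001],[0,0,0]]

```text
time: 24.68
tool_pos: [0.4249, 0.212, 0.1451]
ee_rot: [3.139, 0.001, 2.553]
wrist_force: [-4.5, -0.1, 13.7]
width: 0.0385
finger_force: 29.3
```

>>> drive_tool:
  series:
    - [0.03,[0,0,0.001],[0,0,0]]
    - [0.03,[0,0,0.0015],[0,0,0]]
    - [0.03,[0,0,0.0015],[0,0,0]]
    - [0.03,[0,0,-0.001],[0,0,0]]

```text
time: 25.18
tool_pos: [0.4247, 0.2119, 0.1452]
ee_rot: [3.14, 0.001, 2.553]
wrist_force: [-1.1, 1.2, 3.5]
width: 0.0382
finger_force: 29.3
```

>>> drive_tool:
  series:
    - [0.03,[0,0,-0.006],[0,0,0]]
    - [0.03,[0,0,-0.015],[0,0,0]]
    - [0.03,[0,0,-0.026],[0,0,0]]
    - [0.03,[0,0,-0.038],[0,0,0]]
    - [0.03,[0,0,-0.045],[0,0,0]]

```text
time: 25.8
tool_pos: [0.425, 0.2117, 0.1891]
ee_rot: [3.141, 0.001, 2.553]
wrist_force: [0.6, -0.2, -4.1]
width: 0.038
finger_force: 29.3
```

```bash
python3 - <<'E'
from h import *
plan(([.5733,.1875,.190],2.553),([.5733,.1875,.15],2.553))
s=snap('side','s7.png')
print(s[135:225,340:344].mean((1,2)).astype(int).tolist())
for z in (.045,.085,.145,.159,.205):print(z,proj('side',[.4247,.2119,z]))
E
```

```text
t 25.8 pose [0.425  0.2117 0.1891] [3.141e+00 1.000e-03 2.553e+00] F [ 0.6 -0.2 -4.1] w 0.0380 ff 29.3
shift [-0.1368  0.0623 -0.0009] rz -0.000 rows 2.4
shift [0.   0.   0.04] rz -0.000 rows 0.6
[96, 92, 93, 92, 94, 95, 95, 96, 99, 100, 101, 99, 98, 94, 96, 94, 73, 63, 120, 148, 109, 49, 24, 29, 52, 72, 77, 69, 85, 91, 84, 82, 83, 89, 87, 85, 84, 88, 59, 20, 23, 56, 66, 71, 72, 67, 55, 36, 15, 11, 19, 55, 66, 67, 59, 47, 46, 46, 46, 45, 48, 46, 47, 45, 48, 46, 48, 51, 62, 48, 27, 22, 28, 22, 14, 18, 15, 14, 15, 15, 11, 13, 14, 15, 15, 13, 14, 59, 171, 205]
0.045 [340.15449354 215.69004747]
0.085 [340.6236703  201.05844467]
0.145 [341.36701754 178.01315415]
0.159 [341.54778003 172.43409571]
0.205 [342.16269072 153.52736488]
```

Lamp B is lifted fully closed. Carry it to bay 2.

>>> drive_tool:
  series:
    - [0.03,[-0.018,0.008,0],[0,0,0]]
    - [0.03,[-0.055,0.025,0],[0,0,0]]
    - [0.03,[-0.095,0.043,0],[0,0,0]]
    - [0.03,[-0.127,0.058,0],[0,0,0]]
    - [0.03,[-0.137,0.0625,0],[0,0,0]]

```text
time: 26.48
tool_pos: [0.5756, 0.1862, 0.1861]
ee_rot: [-3.14, -0.001, 2.551]
wrist_force: [-0.3, 0.0, -4.3]
width: 0.0383
finger_force: 29.3
```

>>> drive_tool:
  series:
    - [0.03,[0,0,0.004],[0,0,0]]
    - [0.03,[0,0,0.014],[0,0,0]]
    - [0.03,[0,0,0.025],[0,0,0]]
    - [0.03,[0,0,0.025],[0,0,0]]

```text
time: 26.98
tool_pos: [0.5716, 0.1875, 0.1611]
ee_rot: [-3.139, -0.002, 2.553]
wrist_force: [0.2, 0.4, -4.2]
width: 0.0385
finger_force: 29.3
```

```bash
python3 - <<'E'
from h import *
plan(([.5733,.1875,.1495],2.553))
t=snap('top','t5.png');s=snap('side','s8.png')
E
```

```text
t 27.0 pose [0.5716 0.1875 0.1611] [-3.139e+00 -2.000e-03  2.553e+00] F [ 0.2  0.4 -4.2] w 0.0385 ff 29.3
shift [-0.0015  0.001   0.0116] rz 0.000 rows 0.2
```

>>> drive_tool:
  series:
    - [0.03,[0,0,0.005],[0,0,0]]
    - [0.03,[0,0,0.01],[0,0,0]]
    - [0.03,[0,0,0.0125],[0,0,0]]
    - [0.03,[0,0,0.0125],[0,0,0]]

```text
time: 27.58
tool_pos: [0.573, 0.1874, 0.15]
ee_rot: [-3.141, -0.001, 2.553]
wrist_force: [0.1, -1.1, -4.2]
width: 0.0383
finger_force: 29.3
```

>>> drive_tool:
  series:
    - [0.055,[0,0,0],[0,0,0]]
    - [0.055,[0,0,0],[0,0,0]]
    - [0.055,[0,0,0],[0,0,0]]

```text
time: 27.95
tool_pos: [0.5737, 0.1876, 0.1515]
ee_rot: [3.14, 0.001, 2.553]
wrist_force: [0.2, -0.2, -0.1]
width: 0.0551
finger_force: 0.0
```

>>> drive_tool:
  series:
    - [0.06,[0,0,-0.03],[0,0,0]]
    - [0.06,[0,0,-0.08],[0,0,0]]
    - [0.06,[0,0,-0.14],[0,0,0]]
    - [0.06,[0,0,-0.19],[0,0,0]]
    - [0.094,[0,0,-0.19],[0,0,0]]

```text
time: 28.58
tool_pos: [0.5745, 0.1879, 0.3474]
ee_rot: [3.133, 0.009, 2.553]
wrist_force: [-0.5, -0.2, -0.7]
width: 0.0671
finger_force: 0.0
```

```bash
python3 - <<'E'
from h import *
plan(([.5248,.4037,.345],1.98),([.5248,.4037,.2405],1.98))
t=snap('top','t6.png');s=snap('side','s9.png')
m=cv2.imread('pics/tm.png').astype(int);d=np.abs(m-t[:,:,::-1].astype(int)).max(2)
print('A diff',d[140:192,242:278].mean(), 'ref',d[60:110,320:350].mean())
for n in ('B',.5733,.187,.164),('C',.5752,.1052,.164),('A',.5248,.4037,.2545): print(n[0],proj('side',n[1:]),proj('top',n[1:]))
o=np.vstack([s[110:240,230:400],t[120:230,240:410]])
cv2.imwrite('pics/c11.png',cv2.resize(o,None,fx=2.5,fy=2.5,interpolation=cv2.INTER_CUBIC)[:,:,::-1])
E
```

```text
t 28.6 pose [0.5745 0.1879 0.3474] [3.133 0.009 2.553] F [-0.5 -0.2 -0.7] w 0.0671 ff 0.0
shift [0.1612 0.1519 0.0024] rz 0.573 rows 3.5
shift [0.     0.     0.1045] rz -0.000 rows 1.7
A diff 6.78258547008547 ref 54.473333333333336
B [286.45497162 159.26532521] [352.59889036 142.13375853]
C [298.01641369 148.9155833 ] [387.88633712 141.66009335]
A [262.36733872 155.3106331 ] [251.43248441 150.23394208]
```

View pics/c11.png

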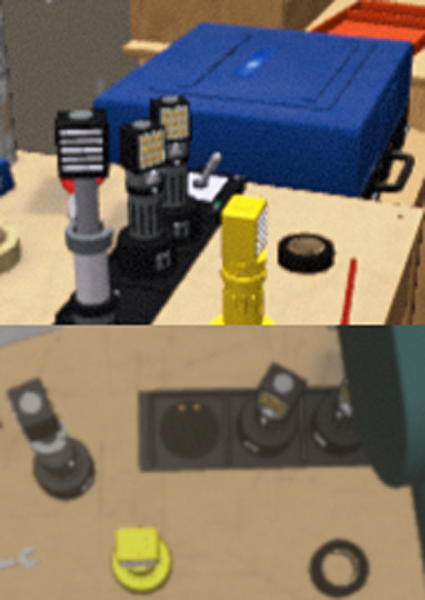

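B (cap at top crop (283,382)) and C are docked; A has not moved. Next is A.

>>> drive_tool:
  series:
    - [0.094,[0.161,0.152,0.002],[0,0,0.573]]
    - [0.094,[0.161,0.152,0.002],[0,0,0.573]]
    - [0.094,[0.161,0.152,0.002],[0,0,0.573]]
    - [0.094,[0.161,0.152,0.002],[0,0,0.573]]
    - [0.094,[0.161,0.152,0.002],[0,0,0.573]]

```text
time: 29.3
tool_pos: [0.5219, 0.406, 0.3343]
ee_rot: [-3.135, 0.001, 1.985]
wrist_force: [-0.1, -0.1, 0.1]
width: 0.094
finger_force: 0.0
```

```bash
python3 - <<'E'
from h import *
plan(([.5248,.4037,.2405],1.98))
s=snap('side','s10.png');m=cv2.imread('pics/sm.png').astype(int);d=np.abs(m-s[:,:,::-1].astype(int)).max(2)
print('A diff',d[150:280,250:270].mean())
E
```

```text
t 29.3 pose [0.5219 0.406  0.3343] [-3.135e+00  1.000e-03  1.985e+00] F [-0.1 -0.1  0.1] w 0.0940 ff 0.0
shift [-0.0032  0.0018  0.0938] rz 0.005 rows 1.5
A diff 6.969230769230769
```

>>> drive_tool:
  series:
    - [0.094,[-0.001,0.0,0.05],[0,0,0]]
    - [0.094,[-0.001,0.0,0.098],[0,0,0]]
    - [0.094,[-0.001,0.0,0.098],[0,0,0]]
    - [0.03,[-0.001,0.0,0.098],[0,0,0]]
    - [0.03,[-0.001,0.0,0.098],[0,0,0]]

```text
time: 29.98
tool_pos: [0.5256, 0.4027, 0.2446]
ee_rot: [3.135, -0.001, 1.979]
wrist_force: [0.6, -0.1, 0.4]
width: 0.0773
finger_force: 0.0
```

>>> drive_tool:
  series:
    - [0.03,[0,0,0],[0,0,0]]
    - [0.03,[0,0,0],[0,0,0]]
    - [0.03,[0,0,0],[0,0,0]]
    - [0.03,[0,0,0],[0,0,0]]
    - [0.03,[0,0,0],[0,0,0]]

```text
time: 30.6
tool_pos: [0.5243, 0.4025, 0.2404]
ee_rot: [3.141, 0.0, 1.98]
wrist_force: [0.1, 0.1, 0.8]
width: 0.0376
finger_force: 30.0
```

>>> drive_tool:
  series:
    - [0.03,[0,0,0],[0,0,0]]
    - [0.03,[0,0,0],[0,0,0]]

```text
time: 30.85
tool_pos: [0.5242, 0.4024, 0.2404]
ee_rot: [3.141, 0.0, 1.98]
wrist_force: [1.2, 0.4, 0.1]
width: 0.0376
finger_force: 30.0
```

>>> drive_tool:
  series:
    - [0.03,[0,0,0],[0,0,0.18]]
    - [0.03,[0,0,0],[0,0,0.36]]
    - [0.03,[0,0,0],[0,0,0.54]]
    - [0.03,[0,0,0],[0,0,0.72]]
    - [0.03,[0,0,0],[0,0,0.9]]

```text
time: 31.48
tool_pos: [0.5235, 0.4026, 0.2404]
ee_rot: [-3.14, 0.0, 1.074]
wrist_force: [-1.5, 0.7, 0.8]
width: 0.038
finger_force: 30.0
```

>>> drive_tool:
  series:
    - [0.03,[0,0,0],[0,0,0.14]]
    - [0.03,[0,0,0],[0,0,0.14]]

```text
time: 31.72
tool_pos: [0.5235, 0.4026, 0.2404]
ee_rot: [-3.14, 0.0, 0.942]
wrist_force: [-1.7, 1.5, 0.5]
width: 0.0377
finger_force: 30.0
```

```bash
python3 - <<'E'
from h import *
s=np.mean([imaging.snapshot('side').astype(float) for _ in range(4)],0).astype(np.uint8)
t=np.mean([imaging.snapshot('top').astype(float) for _ in range(4)],0).astype(np.uint8)
plan()
a=cv2.resize(s[120:285,230:300],None,fx=3.6,fy=3.6,interpolation=cv2.INTER_CUBIC)
b=cv2.resize(t[125:205,220:300],None,fx=6.5,fy=6.5,interpolation=cv2.INTER_CUBIC)
o=np.zeros((598,780,3),np.uint8);o[:a.shape[0],:a.shape[1]]=a;o[:b.shape[0],255:255+b.shape[1]]=b
cv2.imwrite('pics/c12.png',o[:,:,::-1])
E
```

```text
t 32.1 pose [0.5239 0.4025 0.2404] [-3.141  0.     0.941] F [-1.7  0.4  0.6] w 0.0377 ff 30.0
```

View pics/c12.png

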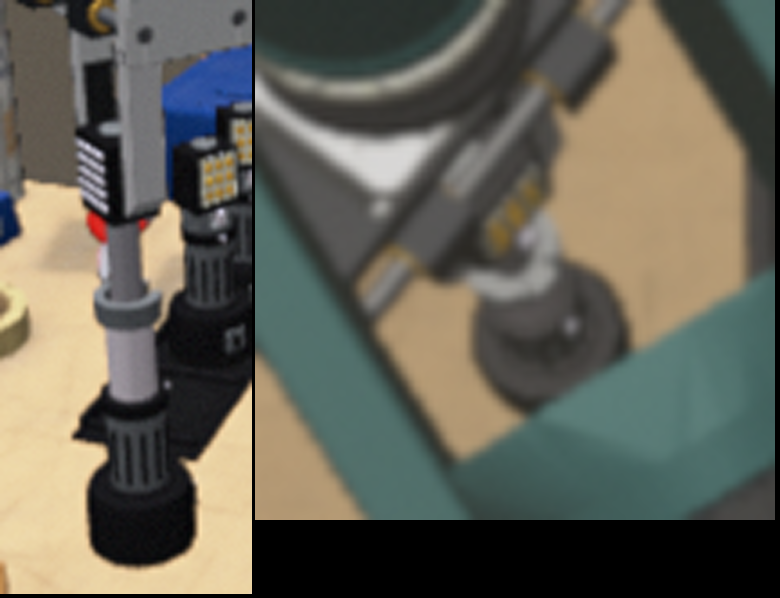

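Lamp A's lens (515,215) points lower right, the same way as the sleeve dot (572,325). Push.

>>> drive_tool:
  series:
    - [0.03,[0,0,0.006],[0,0,0]]
    - [0.03,[0,0,0.012],[0,0,0]]
    - [0.03,[0,0,0.018],[0,0,0]]
    - [0.03,[0,0,0.024],[0,0,0]]
    - [0.03,[0,0,0.03],[0,0,0]]

```text
time: 32.75
tool_pos: [0.5239, 0.4027, 0.2119]
ee_rot: [3.141, -0.002, 0.94]
wrist_force: [-2.0, 1.5, 5.7]
width: 0.0377
finger_force: 30.0
```

>>> drive_tool:
  series:
    - [0.03,[0,0,0.002],[0,0,0]]
    - [0.03,[0,0,0.004],[0,0,0]]

```text
time: 33.0
tool_pos: [0.524, 0.4027, 0.2077]
ee_rot: [3.141, -0.001, 0.94]
wrist_force: [-3.1, 0.5, 5.3]
width: 0.0377
finger_force: 30.0
```

```bash
python3 - <<'E'
from h import *
s=snap('side','s11.png');plan()
print(s[150:275,264:267].mean((1,2)).astype(int).tolist())
for z in (.04,.1,.114,.14,.154,.17):print(z,proj('side',[.5235,.4025,z]))
E
```

```text
t 33.0 pose [0.5239 0.4026 0.2074] [-3.142e+00 -1.000e-03  9.400e-01] F [-2.7  1.4  5.8] w 0.0377 ff 30.0
[133, 133, 133, 130, 122, 135, 137, 125, 129, 132, 136, 136, 140, 138, 138, 139, 139, 132, 130, 131, 134, 138, 138, 129, 125, 120, 120, 118, 114, 113, 116, 115, 106, 103, 102, 98, 94, 89, 86, 88, 88, 83, 79, 78, 77, 62, 33, 25, 61, 85, 91, 93, 92, 102, 129, 114, 74, 63, 63, 64, 67, 85, 123, 140, 139, 139, 139, 140, 142, 142, 143, 141, 141, 142, 143, 144, 144, 144, 144, 145, 145, 101, 40, 19, 17, 12, 25, 53, 70, 70, 61, 50, 41, 41, 43, 44, 43, 45, 42, 44, 42, 44, 44, 45, 53, 61, 48, 28, 25, 27, 27, 24, 17, 14, 16, 18, 19, 9, 18, 16, 15, 15, 12, 15, 15]
0.04 [269.54329425 251.90194137]
0.1 [267.96676449 227.22902191]
0.114 [267.58162682 221.22969561]
0.14 [266.84780625 209.82914636]
0.154 [266.44229163 203.54602525]
0.17 [265.96958957 196.23696922]
```

>>> drive_tool:
  series:
    - [0.03,[0,0,0.002],[0,0,0]]
    - [0.03,[0,0,0.004],[0,0,0]]

```text
time: 33.3
tool_pos: [0.524, 0.4027, 0.2038]
ee_rot: [3.142, -0.001, 0.94]
wrist_force: [-3.4, 0.7, 5.4]
width: 0.038
finger_force: 30.0
```

>>> drive_tool:
  series:
    - [0.03,[0,0,0.001],[0,0,0]]
    - [0.03,[0,0,0.002],[0,0,0]]

```text
time: 33.55
tool_pos: [0.524, 0.4027, 0.2018]
ee_rot: [3.142, -0.002, 0.94]
wrist_force: [-1.9, 0.9, 5.8]
width: 0.0381
finger_force: 30.0
```

>>> drive_tool:
  series:
    - [0.03,[0,0,0.001],[0,0,0]]
    - [0.03,[0,0,0.0015],[0,0,0]]

```text
time: 33.8
tool_pos: [0.524, 0.4027, 0.2002]
ee_rot: [-3.142, -0.001, 0.94]
wrist_force: [-2.4, 1.0, 4.5]
width: 0.0381
finger_force: 30.0
```

>>> drive_tool:
  series:
    - [0.03,[0,0,0.001],[0,0,0]]
    - [0.03,[0,0,0.0015],[0,0,0]]

```text
time: 34.05
tool_pos: [0.524, 0.4027, 0.1987]
ee_rot: [-3.142, -0.001, 0.94]
wrist_force: [-1.9, 0.3, 5.1]
width: 0.0379
finger_force: 30.0
```

```bash
python3 - <<'E'
from h import *
s=snap('side','s12.png');plan()
print(s[190:240,264:267].mean((1,2)).astype(int).tolist())
E
```

```text
t 34.1 pose [0.5239 0.4027 0.1987] [-3.142e+00 -1.000e-03  9.400e-01] F [-2.5  1.1  5.2] w 0.0377 ff 30.0
[80, 79, 79, 79, 75, 75, 71, 71, 65, 56, 35, 16, 52, 93, 131, 114, 73, 63, 62, 67, 66, 88, 124, 139, 138, 140, 139, 139, 141, 140, 141, 142, 143, 142, 143, 141, 142, 144, 144, 147, 147, 102, 41, 22, 10, 12, 23, 53, 70, 69]
```

Force is steady at about 5 N and the collar is unchanged (row 211). Continue in fine steps.

>>> drive_tool:
  series:
    - [0.03,[0,0,0.001],[0,0,0]]
    - [0.03,[0,0,0.0015],[0,0,0]]

```text
time: 34.35
tool_pos: [0.524, 0.4027, 0.1972]
ee_rot: [-3.142, -0.001, 0.94]
wrist_force: [-2.7, 0.8, 5.4]
width: 0.0379
finger_force: 30.0
```

>>> drive_tool:
  series:
    - [0.03,[0,0,0.001],[0,0,0]]
    - [0.03,[0,0,0.0015],[0,0,0]]

```text
time: 34.6
tool_pos: [0.5239, 0.4027, 0.1957]
ee_rot: [-3.142, -0.001, 0.94]
wrist_force: [-2.8, 0.1, 5.7]
width: 0.0374
finger_force: 30.0
```

>>> drive_tool:
  series:
    - [0.03,[0,0,0.001],[0,0,0]]
    - [0.03,[0,0,0.0015],[0,0,0]]

```text
time: 34.85
tool_pos: [0.524, 0.4027, 0.1942]
ee_rot: [-3.142, -0.001, 0.94]
wrist_force: [-3.2, 0.2, 5.7]
width: 0.0378
finger_force: 30.0
```

```bash
python3 - <<'E'
from h import *
s=snap('side','s13.png');plan()
print(s[190:240,264:267].mean((1,2)).astype(int).tolist())
E
```

```text
t 34.9 pose [0.5239 0.4027 0.1942] [-3.142e+00 -1.000e-03  9.400e-01] F [-2.4  0.3  6. ] w 0.0378 ff 30.0
[80, 79, 79, 75, 75, 73, 72, 71, 62, 60, 55, 52, 34, 22, 64, 83, 73, 64, 63, 65, 64, 88, 122, 138, 139, 139, 140, 141, 142, 140, 141, 143, 143, 141, 145, 144, 144, 143, 144, 145, 143, 104, 41, 19, 16, 14, 23, 55, 68, 68]
```

The key is in (gap about 2 mm, collar still unmoved). Press home.

>>> drive_tool:
  series:
    - [0.03,[0,0,0.001],[0,0,0]]
    - [0.03,[0,0,0.002],[0,0,0]]
    - [0.03,[0,0,0.003],[0,0,0]]

```text
time: 35.28
tool_pos: [0.524, 0.4029, 0.1926]
ee_rot: [3.141, -0.003, 0.94]
wrist_force: [-3.2, 0.4, 10.9]
width: 0.0379
finger_force: 30.0
```

>>> drive_tool:
  series:
    - [0.03,[0,0,0.006],[0,0,0]]
    - [0.03,[0,0,0.012],[0,0,0]]
    - [0.03,[0,0,0.018],[0,0,0]]
    - [0.03,[0,0,0.024],[0,0,0]]
    - [0.03,[0,0,0.03],[0,0,0]]

```text
time: 35.9
tool_pos: [0.5239, 0.403, 0.1634]
ee_rot: [3.141, -0.003, 0.94]
wrist_force: [-5.3, -0.1, 11.8]
width: 0.0378
finger_force: 30.0
```

>>> drive_tool:
  series:
    - [0.03,[0,0,0.002],[0,0,0]]
    - [0.03,[0,0,0.004],[0,0,0]]
    - [0.03,[0,0,0.006],[0,0,0]]
    - [0.03,[0,0,0.008],[0,0,0]]

```text
time: 36.4
tool_pos: [0.5238, 0.403, 0.1553]
ee_rot: [-3.142, -0.003, 0.94]
wrist_force: [-4.7, -0.5, 11.4]
width: 0.0375
finger_force: 30.0
```

>>> drive_tool:
  series:
    - [0.03,[0,0,0.001],[0,0,0]]
    - [0.03,[0,0,0.002],[0,0,0]]

```text
time: 36.65
tool_pos: [0.5238, 0.403, 0.1533]
ee_rot: [-3.142, -0.003, 0.941]
wrist_force: [-4.9, -0.9, 10.7]
width: 0.0381
finger_force: 30.0
```

>>> drive_tool:
  series:
    - [0.03,[0,0,0.001],[0,0,0]]
    - [0.03,[0,0,0.0015],[0,0,0]]

```text
time: 36.9
tool_pos: [0.5238, 0.403, 0.1518]
ee_rot: [-3.142, -0.002, 0.941]
wrist_force: [-4.5, -1.3, 11.9]
width: 0.0379
finger_force: 30.0
```

>>> drive_tool:
  series:
    - [0.03,[0,0,0.001],[0,0,0]]
    - [0.03,[0,0,0.001],[0,0,0]]

```text
time: 37.15
tool_pos: [0.5237, 0.403, 0.1507]
ee_rot: [-3.141, -0.002, 0.941]
wrist_force: [-6.0, -1.1, 10.2]
width: 0.0375
finger_force: 30.0
```

>>> drive_tool:
  series:
    - [0.03,[0,0,0.001],[0,0,0]]
    - [0.03,[0,0,0.002],[0,0,0]]

```text
time: 37.4
tool_pos: [0.5238, 0.403, 0.1488]
ee_rot: [-3.141, -0.002, 0.941]
wrist_force: [-5.2, 0.0, 11.5]
width: 0.0381
finger_force: 30.0
```

>>> drive_tool:
  series:
    - [0.03,[0,0,0.001],[0,0,0]]
    - [0.03,[0,0,0.0015],[0,0,0]]

```text
time: 37.65
tool_pos: [0.5237, 0.403, 0.1472]
ee_rot: [-3.141, -0.002, 0.941]
wrist_force: [-5.6, -1.1, 10.7]
width: 0.0377
finger_force: 30.0
```

>>> drive_tool:
  series:
    - [0.03,[0,0,0.001],[0,0,0]]
    - [0.03,[0,0,0.0015],[0,0,0]]

```text
time: 37.9
tool_pos: [0.5237, 0.403, 0.1459]
ee_rot: [-3.141, -0.002, 0.941]
wrist_force: [-6.2, -0.2, 12.6]
width: 0.0378
finger_force: 30.0
```

>>> drive_tool:
  series:
    - [0.03,[0,0,0.001],[0,0,0]]
    - [0.03,[0,0,0.001],[0,0,0]]

```text
time: 38.15
tool_pos: [0.5238, 0.403, 0.1458]
ee_rot: [3.141, -0.003, 0.941]
wrist_force: [-6.3, -1.4, 13.3]
width: 0.0376
finger_force: 30.0
```

>>> drive_tool:
  series:
    - [0.03,[0,0,0.001],[0,0,0]]
    - [0.03,[0,0,0.0015],[0,0,0]]
    - [0.03,[0,0,0.0015],[0,0,0]]
    - [0.03,[0,0,-0.001],[0,0,0]]

```text
time: 38.65
tool_pos: [0.5237, 0.4029, 0.1459]
ee_rot: [3.142, -0.002, 0.94]
wrist_force: [-3.4, -0.2, 5.8]
width: 0.0381
finger_force: 30.0
```

>>> drive_tool:
  series:
    - [0.03,[0,0,-0.006],[0,0,0]]
    - [0.03,[0,0,-0.015],[0,0,0]]
    - [0.03,[0,0,-0.026],[0,0,0]]
    - [0.03,[0,0,-0.038],[0,0,0]]
    - [0.03,[0,0,-0.045],[0,0,0]]

```text
time: 39.28
tool_pos: [0.5246, 0.4026, 0.1888]
ee_rot: [3.141, -0.002, 0.94]
wrist_force: [0.0, 0.5, -4.8]
width: 0.0373
finger_force: 30.0
```

```bash
python3 - <<'E'
from h import *
s=snap('side','s14.png')
plan(([.5713,.2685,.191],.94),([.5713,.2685,.1505],.94))
print(s[150:275,264:267].mean((1,2)).astype(int).tolist())
for z in (.045,.085,.145,.159,.205):print(z,proj('side',[.5237,.403,z]))
E
```

```text
t 39.3 pose [0.5248 0.4028 0.1898] [ 3.14e+00 -3.00e-03  9.40e-01] F [ 0.7  0.7 -2.8] w 0.0378 ff 30.0
shift [-0.081   0.1168 -0.0012] rz -0.000 rows 2.3
shift [0.     0.     0.0405] rz -0.000 rows 0.6
[97, 128, 136, 138, 139, 137, 135, 133, 129, 128, 132, 132, 132, 134, 127, 119, 139, 145, 133, 133, 138, 132, 128, 128, 138, 147, 149, 135, 123, 133, 140, 139, 134, 126, 115, 116, 108, 100, 101, 100, 95, 88, 88, 86, 88, 82, 78, 76, 75, 74, 74, 74, 64, 56, 41, 22, 30, 52, 62, 63, 64, 65, 63, 48, 22, 13, 11, 22, 51, 66, 66, 66, 61, 57, 58, 58, 55, 57, 56, 55, 54, 55, 54, 56, 56, 54, 57, 65, 51, 31, 23, 23, 25, 21, 13, 17, 16, 14, 12, 13, 16, 16, 13, 15, 15, 13, 11, 13, 10, 39, 153, 200, 202, 200, 199, 203, 205, 204, 204, 204, 205, 205, 202, 203, 202]
0.045 [269.22525945 250.01775793]
0.085 [268.17614375 233.65726008]
0.145 [266.5003989  207.69296917]
0.159 [266.09033581 201.37048072]
0.205 [264.68770773 179.83530506]
```

Lamp A is closed (no bright tubes left) and lifted. Carry it to bay 1.

>>> drive_tool:
  series:
    - [0.03,[-0.011,0.016,0],[0,0,0]]
    - [0.03,[-0.032,0.047,0],[0,0,0]]
    - [0.03,[-0.056,0.081,0],[0,0,0]]
    - [0.03,[-0.075,0.108,0],[0,0,0]]
    - [0.03,[-0.081,0.117,0],[0,0,0]]

```text
time: 39.95
tool_pos: [0.5713, 0.2649, 0.1869]
ee_rot: [3.142, 0.002, 0.936]
wrist_force: [-0.5, 1.2, -3.9]
width: 0.038
finger_force: 30.0
```

>>> drive_tool:
  series:
    - [0.03,[0,0,0.004],[0,0,0]]
    - [0.03,[0,0,0.014],[0,0,0]]
    - [0.03,[0,0,0.025],[0,0,0]]
    - [0.03,[0,0,0.025],[0,0,0]]
    - [0.03,[0,0,0.025],[0,0,0]]

```text
time: 40.58
tool_pos: [0.5706, 0.2685, 0.1622]
ee_rot: [-3.141, 0.0, 0.941]
wrist_force: [-0.3, -0.3, -3.7]
width: 0.0378
finger_force: 30.0
```

```bash
python3 - <<'E'
from h import *
plan(([.5713,.2685,.1505],.94))
E
```

```text
t 40.6 pose [0.5706 0.2685 0.1622] [-3.141  0.     0.941] F [-0.3 -0.3 -3.7] w 0.0378 ff 30.0
shift [0.0005 0.0005 0.0117] rz 0.001 rows 0.2
```

>>> drive_tool:
  series:
    - [0.03,[0,0,0.005],[0,0,0]]
    - [0.03,[0,0,0.01],[0,0,0]]
    - [0.03,[0,0,0.0125],[0,0,0]]
    - [0.03,[0,0,0.0125],[0,0,0]]

```text
time: 41.08
tool_pos: [0.5708, 0.2679, 0.1499]
ee_rot: [3.142, -0.0, 0.94]
wrist_force: [-0.4, -0.1, -3.9]
width: 0.0378
finger_force: 30.0
```

>>> drive_tool:
  series:
    - [0.055,[0,0,0],[0,0,0]]
    - [0.055,[0,0,0],[0,0,0]]
    - [0.055,[0,0,0],[0,0,0]]

```text
time: 41.45
tool_pos: [0.5711, 0.2681, 0.1508]
ee_rot: [3.141, -0.001, 0.94]
wrist_force: [0.8, -0.0, -0.1]
width: 0.0548
finger_force: 0.0
```

>>> drive_tool:
  series:
    - [0.06,[0,0,-0.03],[0,0,0]]
    - [0.06,[0,0,-0.08],[0,0,0]]
    - [0.06,[0,0,-0.13],[0,0,0]]
    - [0.02,[0,0,-0.15],[0,0,0]]
    - [0.0,[0,0,-0.15],[0,0,0]]

```text
time: 42.08
tool_pos: [0.5716, 0.2682, 0.303]
ee_rot: [3.138, -0.005, 0.94]
wrist_force: [-0.4, -0.9, 0.1]
width: 0.0432
finger_force: 0.0
```

```bash
python3 - <<'E'
from h import *
plan(([.5,.004,.3],1.571),([.52,.004,.18],1.571),([.52,.004,.07],1.571))
t=snap('top','t7.png');s=snap('side','s15.png')
for n in ('A',.5713,.268,.164),('B',.5733,.187,.164),('C',.5752,.1052,.164): print(n[0],proj('side',n[1:]),proj('top',n[1:]))
E
```

```text
t 42.1 pose [0.5716 0.2682 0.303 ] [ 3.138 -0.005  0.94 ] F [-0.4 -0.9  0.1] w 0.0432 ff 0.0
shift [-0.2556  0.0981  0.003 ] rz -0.631 rows 4.4
shift [-0.    0.02  0.12] rz -0.000 rows 1.9
shift [0.   0.   0.11] rz -0.000 rows 1.8
A [273.22581575 171.14929426] [317.38173741 142.69865189]
B [286.45497162 159.26532521] [352.59889036 142.13375853]
C [298.01641369 148.9155833 ] [387.88633712 141.66009335]
```

>>> drive_tool:
  series:
    - [0.0,[-0.256,0.098,0.003],[0,0,-0.631]]
    - [0.0,[-0.256,0.098,0.003],[0,0,-0.631]]
    - [0.0,[-0.256,0.098,0.003],[0,0,-0.631]]
    - [0.0,[-0.256,0.098,0.003],[0,0,-0.631]]
    - [0.0,[-0.256,0.098,0.003],[0,0,-0.631]]

```text
time: 42.8
tool_pos: [0.4972, 0.001, 0.2947]
ee_rot: [-3.138, 0.0, 1.569]
wrist_force: [0.3, 0.2, -0.0]
width: 0.0002
finger_force: 0.0
```

>>> drive_tool:
  series:
    - [0.0,[0,0.01,0.05],[0,0,0]]
    - [0.0,[0,0.02,0.1],[0,0,0]]
    - [0.0,[0,0.02,0.12],[0,0,0]]
    - [0.0,[0,0.02,0.12],[0,0,0]]

```text
time: 43.3
tool_pos: [0.5164, 0.0036, 0.1726]
ee_rot: [-3.133, -0.001, 1.571]
wrist_force: [0.9, -0.8, 0.3]
width: 0.0007
finger_force: 0.0
```

```bash
python3 - <<'E'
from h import *
plan(([.52,.004,.07],1.571),([.572,.004,.07],1.571))
t=snap('top','t8.png');s=snap('side','s16.png')
f=cv2.resize(s[130:225,250:350],None,fx=4,fy=4,interpolation=cv2.INTER_CUBIC)
g=cv2.resize(t[120:200,290:450],None,fx=2.5,fy=2.5,interpolation=cv2.INTER_CUBIC)
cv2.imwrite('pics/c13.png',np.vstack([f,g])[:,:,::-1])
for p in ([.557,.004,.0586],[.578,.004,.02],[.599,.0035,.0586]):print(proj('side',p))
print(proj('side',[.578,.004,.018]))
E
```

```text
t 43.3 pose [0.5164 0.0036 0.1726] [-3.133e+00 -1.000e-03  1.571e+00] F [ 0.9 -0.8  0.3] w 0.0007 ff 0.0
shift [0.0004 0.0036 0.1026] rz -0.000 rows 1.6
shift [-0.     0.052 -0.   ] rz -0.000 rows 0.8
[316.97284735 172.68337253]
[310.45910748 183.51129575]
[303.91196585 170.8538669 ]
[310.46328888 184.10896711]
```

View pics/c13.png

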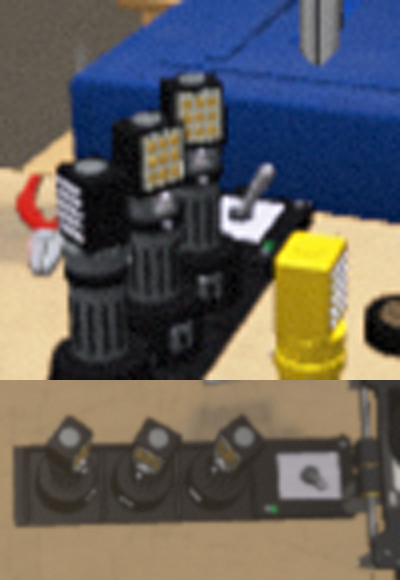

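All three lamps stand closed in their bays. The toggle tip at side px (317,172.5) matches the prediction. Descend in front of it and push to the back.

>>> drive_tool:
  series:
    - [0.0,[0,0.003,0.05],[0,0,0]]
    - [0.0,[0,0.003,0.1],[0,0,0]]
    - [0.0,[0,0.003,0.103],[0,0,0]]
    - [0.0,[0,0.003,0.103],[0,0,0]]

```text
time: 43.9
tool_pos: [0.5234, 0.0033, 0.0763]
ee_rot: [3.138, 0.0, 1.571]
wrist_force: [0.5, 0.1, 1.3]
width: 0.0006
finger_force: 0.0
```

>>> drive_tool:
  series:
    - [0.0,[0,0.008,0],[0,0,0]]
    - [0.0,[0,0.016,0],[0,0,0]]
    - [0.0,[0,0.024,0],[0,0,0]]
    - [0.0,[0,0.032,0],[0,0,0]]

```text
time: 44.4
tool_pos: [0.5538, 0.0035, 0.081]
ee_rot: [-3.141, 0.0, 1.571]
wrist_force: [-13.2, 1.1, 34.5]
width: 0.0002
finger_force: 15.2
```

>>> drive_tool:
  series:
    - [0.0,[0,0.005,0],[0,0,0]]
    - [0.0,[0,0.01,0],[0,0,0]]
    - [0.0,[0,0.014,0],[0,0,0]]

```text
time: 44.78
tool_pos: [0.5692, 0.0034, 0.0758]
ee_rot: [3.139, 0.0, 1.571]
wrist_force: [-1.2, 0.3, 2.1]
width: 0.0006
finger_force: 0.9
```

>>> drive_tool:
  series:
    - [0.0,[0,0.002,0],[0,0,0]]
    - [0.0,[0,0.003,0],[0,0,0]]

```text
time: 45.02
tool_pos: [0.5705, 0.0034, 0.0732]
ee_rot: [-3.14, -0.0, 1.571]
wrist_force: [-1.9, 0.9, 2.2]
width: 0.0003
finger_force: 0.9
```

>>> drive_tool:
  series:
    - [0.0,[0,0.001,0.0],[0,0,0]]
    - [0.0,[0,0.002,0.0],[0,0,0]]

```text
time: 45.28
tool_pos: [0.5724, 0.0035, 0.0733]
ee_rot: [-3.14, -0.0, 1.571]
wrist_force: [-1.7, 0.1, -0.6]
width: 0.0002
finger_force: 0.8
```

>>> drive_tool:
  series:
    - [0.0,[0,0.001,0.0],[0,0,0]]
    - [0.0,[0,0.002,0.0],[0,0,0]]

```text
time: 45.52
tool_pos: [0.5745, 0.0035, 0.0734]
ee_rot: [-3.14, -0.0, 1.571]
wrist_force: [-2.0, -0.1, -0.1]
width: 0.0001
finger_force: 0.7
```

```bash
python3 - <<'E'
from h import *
plan()
s=snap('side','s17.png');b=cv2.imread('pics/s16.png')[:,:,::-1]
print(s[164:186,298:324].mean(2).astype(int));print();print(b[164:186,298:324].mean(2).astype(int))
E
```

```text
t 45.5 pose [0.5745 0.0035 0.0734] [-3.14  -0.     1.571] F [-2.  -0.1 -0.1] w 0.0001 ff 0.7
[[141 140 149 128 132 106  91  47  65 138 137 123  67 114 138 135 119  92
   64  52  50  51  56  53  48  48]
 [ 88  95  98  82  86  46  35  21  69 137 139 124  62 112 138 137 123  91
   68  50  51  50  48  53  54  54]
 [ 25  30  45  21  27  23  29  22  77 138 139 123  65 109 141 134 120  92
   69  52  50  55  51  49  58  48]
 [ 53 101 143  84  65  68  43  29  79 137 143 124  68 115 140 138 119  96
   67  52  52  55  49  56  51  51]
 [ 85 136 156 101  80  71  53  42  83 140 140 125  61 109 140 137 117  90
   52  50  50  51  51  49  54  47]
 [103 140 140 102  79  59  73 113 107 137 142 123  69 114 135 135 120  90
   48  48  50  48  53  51  51  54]
 [116 144 135 129  95  58  74 119 111 138 144 123  66 111 140 133 116  87
   49  47  46  47  51  48  50  47]
 [109 115 109 102  83  57  54  72 102 136 141 123  68 113 138 137 111  91
   48  46  53  46  51  48  45  48]
 [ 82  77  70  54  50  37  26  60 116 138 140 128  60 111 138 135 110  85
   52  47  46  50  43  49  50  47]
 [ 43  40  52  38  25  16 
[... 3091 characters left out ...]
85  72  52
   48  44  37  29  21  31  35  40]
 [ 47  44  55  41  38  44  61 166 249 238 232 213 162 126  95 106 166 162
  157 120  84  80  58  21  28  56]
 [ 37  33  57  45  30  48  68 177 243 214 190 192 165 113  92 151 231 235
  232 222 215 216 188  52  22  47]
 [ 36  37  60  43  29  48  66 174 238 149 106 123 123  90  96 178 244 242
  241 242 246 242 166  43  21  32]
 [ 37  35  59  48  27  44  65 171 234 105  68  92  90  64  94 186 242 240
  240 242 239 187  65  26  26  24]
 [ 38  36  63  44  31  49  67 177 235 118  70  66  61  72 109 204 238 241
  241 241 201  83  25  29  26  28]
 [ 45  36  58  43  24  46  61 175 245 212 174 166 146 177 212 235 241 242
  243 234 128  30  22  25  24  29]]
```

The bat now leans back, with its tip near (305,169). Push on to the stop.

>>> drive_tool:
  series:
    - [0.0,[0,0.001,0.0],[0,0,0]]
    - [0.0,[0,0.002,0.0],[0,0,0]]

```text
time: 45.82
tool_pos: [0.577, 0.0034, 0.074]
ee_rot: [3.141, 0.0, 1.571]
wrist_force: [-1.3, -0.6, -0.8]
width: 0.0002
finger_force: 0.7
```

>>> drive_tool:
  series:
    - [0.0,[0,0.001,0.0],[0,0,0]]
    - [0.0,[0,0.002,0.0],[0,0,0]]

```text
time: 46.08
tool_pos: [0.579, 0.0034, 0.074]
ee_rot: [3.141, 0.0, 1.571]
wrist_force: [-2.1, 1.8, -0.4]
width: 0.0003
finger_force: 0.7
```

>>> drive_tool:
  series:
    - [0.0,[0,0.001,0.0],[0,0,0]]
    - [0.0,[0,0.001,0.0],[0,0,0]]

```text
time: 46.32
tool_pos: [0.5801, 0.0034, 0.074]
ee_rot: [3.141, 0.0, 1.571]
wrist_force: [-1.8, 0.3, 0.2]
width: 0.0005
finger_force: 0.5
```

>>> drive_tool:
  series:
    - [0.0,[0,0.001,0.0],[0,0,0]]
    - [0.0,[0,0.002,0.0],[0,0,0]]

```text
time: 46.58
tool_pos: [0.5814, 0.0035, 0.0739]
ee_rot: [-3.14, 0.0, 1.571]
wrist_force: [-4.0, 0.6, 0.6]
width: 0.0003
finger_force: 1.9
```

>>> drive_tool:
  series:
    - [0.0,[0,0.001,0.0],[0,0,0]]
    - [0.0,[0,0.002,0.0],[0,0,0]]

```text
time: 46.82
tool_pos: [0.5817, 0.0034, 0.0737]
ee_rot: [-3.136, 0.0, 1.571]
wrist_force: [-9.0, -0.9, 4.9]
width: 0.0001
finger_force: 4.8
```

>>> drive_tool:
  series:
    - [0.0,[0,0.001,0.0],[0,0,0]]
    - [0.0,[0,0.0015,0.0],[0,0,0]]

```text
time: 47.08
tool_pos: [0.582, 0.0034, 0.0736]
ee_rot: [-3.133, 0.0, 1.571]
wrist_force: [-12.6, -0.7, 5.6]
width: 0.0002
finger_force: 6.4
```

```bash
python3 - <<'E'
from h import *
plan()
s=snap('side','s18.png');t=snap('top','t9.png')
print(s[164:184,298:316].mean(2).astype(int))
E
```

```text
t 47.1 pose [0.582  0.0034 0.0736] [-3.133  0.     1.571] F [-12.6  -0.7   5.6] w 0.0002 ff 6.4
[[138 143 147 131 137 102  95  52  74  93  74 136 140 130  91  88  58  48]
 [ 89  97 101  78  83  46  37  36  75  94  77 136 142 132  89  90  61  51]
 [ 23  31  43  25  24  23  26  52  95  95  77 137 142 132  95  92  57  54]
 [ 50 103 144  85  70  70  53  84 125 108  81 133 142 132  97  89  51  45]
 [ 88 133 158 107  79  72  66 104 135 116  79 136 140 134  97  91  55  44]
 [ 98 140 134 105  75  64  68 113 137 111  79 136 135 130  93  92  55  48]
 [114 141 135 124 101  65  65 105 135 116  79 138 136 132  96  89  54  45]
 [110 115 104  97  88  58  47  85 135 122  76 132 143 130  96  90  55  48]
 [ 82  85  69  53  46  36  31  69 134 118  74 139 139 133  95  74  47  45]
 [ 42  47  50  40  21  19  20  70 132 117  69 135 142 127  72  47  42  46]
 [ 12  54 113 101  25   9  27  84 136 118  64 137 133  95  52  42  46  41]
 [ 12  48 112  94  30  23  50 108 131 109  63 124  93  50  42  47  47  44]
 [ 32  37  59  58  47  48  60 101 124 115  59  79  43  35  36  39  42  42]
 [ 60  54  56  56  64  60  55  80 124 125  59  26  20  21  21  28  46  45]
 [ 64  69  64  60  57  50  51  60 116 130  98  39  27  30  13  17  24  37]
 [ 60  57  63  54  47  53  40  80 118 130 128 101  88  81  66  61  45  52]
 [ 50  46  64  43  35  47  57 119 148 119 134 156 216 219 212 205 171 169]
 [ 37  38  62  45  29  47  68 162 215 131 123 155 190 196 211 232 233 236]
 [ 37  34  58  43  34  44  67 174 239 118 109 121 116 111 146 210 244 243]
 [ 39  34  54  43  32  48  62 176 238  97  74  86  86  71  99 189 240 241]]
```

The toggle is hard against its stop (12.6 N). Back off and rise clear.

>>> drive_tool:
  series:
    - [0.0,[0,-0.01,0],[0,0,0]]
    - [0.0,[0,-0.03,0],[0,0,0]]
    - [0.0,[0,-0.05,-0.03],[0,0,0]]
    - [0.0,[0,-0.07,-0.09],[0,0,0]]
    - [0.0,[0,-0.09,-0.15],[0,0,0]]

```text
time: 47.8
tool_pos: [0.4958, 0.0034, 0.2243]
ee_rot: [3.139, 0.0, 1.571]
wrist_force: [0.9, 0.4, -0.3]
width: 0.0007
finger_force: 0.0
```

>>> drive_tool:
  series:
    - [0.0,[-0.06,-0.03,-0.03],[0,0,0]]
    - [0.0,[-0.12,-0.06,-0.06],[0,0,0]]
    - [0.0,[-0.18,-0.06,-0.06],[0,0,0]]
    - [0.0,[-0.2,-0.06,-0.06],[0,0,0]]
    - [0.0,[-0.2,-0.06,-0.06],[0,0,0]]

```text
time: 48.42
tool_pos: [0.4361, -0.199, 0.2831]
ee_rot: [3.139, 0.002, 1.566]
wrist_force: [0.8, -0.6, -0.8]
width: 0.0006
finger_force: 0.0
```

```bash
python3 - <<'E'
from h import *
plan()
s=snap('side','s19.png');t=snap('top','t10.png')
b=cv2.imread('pics/s16.png')[:,:,::-1];tm=cv2.imread('pics/tm.png')[:,:,::-1].astype(int)
print(s[166:182,300:322].mean(2).astype(int))
print(proj('top',[.599,.0035,.0586]),proj('top',[.557,.004,.0586]))
print(t[136:172,398:428:2].mean(2).astype(int)[::2])
# caps: bright grey blobs in top view near predictions
g=cv2.cvtColor(t,cv2.COLOR_RGB2GRAY).astype(float)
for n,p in (('A',(317.4,142.7)),('B',(352.6,142.1)),('C',(387.9,141.7))):
    x,y=map(round,p);w=np.clip(g[y-6:y+7,x-6:x+7]-85,0,None);w[g[y-6:y+7,x-6:x+7]>150]=0
    Y,X=np.mgrid[y-6:y+7,x-6:x+7];c=(w*X).sum()/w.sum(),(w*Y).sum()/w.sum();print(n,c,onz('top',*c,.164))
# unmoved bystanders: wrench, offcut region, pencil, roll, yellow
d=np.abs(tm-t).max(2)
for n,(x0,y0,x1,y1) in dict(wrench=(195,205,257,232),offcut=(155,145,242,225),pencil=(318,232,382,248),roll=(362,204,389,230),yellow=(283,198,312,228)).items():print(n,d[y0:y1,x0:x1].mean().round(1),(d[y0:y1,x0:x1]>60).sum())
E
```

```text
t 48.4 pose [ 0.4361 -0.199   0.2831] [3.139e+00 2.000e-03 1.566e+00] F [ 0.8 -0.6 -0.8] w 0.0006 ff 0.0
[[ 41  26  25  27  26  21  40  50  47  53  51  53  51  53  52  53  51  50
   56  50  49  56]
 [145  83  68  69  45  25  49  51  53  51  51  48  46  52  51  49  50  52
   51  51  54  53]
 [162 108  85  78  55  30  53  55  51  53  46  44  51  54  46  50  46  53
   53  55  51  61]
 [140 105  71  64  48  41  45  47  48  53  46  47  52  52  49  52  49  49
   50  51  46  47]
 [141 127  99  64  52  41  47  45  44  47  50  49  47  42  51  52  51  55
   50  48  49  57]
 [113 100  84  58  47  38  49  48  53  45  51  41  46  49  54  47  46  49
   52  49  46  51]
 [ 67  61  48  38  33  45  52  49  49  50  48  51  46  47  51  51  49  47
   51  51  53  51]
 [ 46  42  27  16  18  63 100  55  44  49  43  49  45  49  46  47  46  45
   40  44  43  47]
 [115 102  31   8  30  83 124  54  43  39  43  46  52  44  49  44  45  46
   46  43  47  51]
 [111 100  34  26  50 114 121  58  43  49  41  48  45  44  45  49  47  47
   46  48  46  44]
 [ 60  61  48  48  61 104 120 100  50  27  38  39  35  44  49  52
[... 1349 characters left out ...]
60 163 162 157  82]
 [ 51  61 154 163 162 161 161 149 143 158 161 161 161 156  89]
 [ 50  59 142 164 163 162 163 162 162 163 162 162 161 157  97]
 [ 50  57 127 153 152 152 153 152 152 153 153 152 152 152 104]
 [ 49  49  62  65  65  64  63  64  62  61  62  61  62  60  55]
 [ 81  67  50  50  51  49  48  51  49  50  50  48  48  47  50]]
A (np.float64(316.27142857142854), np.float64(141.6238095238095)) [0.57385118 0.27054382 0.164     ]
B (np.float64(354.09170912459473), np.float64(140.6683649837888)) [0.57684769 0.18348761 0.164     ]
C (np.float64(388.8467895740623), np.float64(140.7813095994914)) [0.57734043 0.10288715 0.164     ]
wrench 8.0 0
offcut 7.6 0
pencil 7.5 0
roll 5.1 0
yellow 8.3 0
```

```bash
python3 -c "
from bench import robot
print(robot.close_job())"
```

```text
the job is handed in; nothing more can be done
None
```

All three lamps are closed, each upright in its own bay; the toggle is thrown fully back, the other tools measured as unmoved, and the job is handed in (the hand-in call returned no verdict).

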